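# Set the batch counter's ones wheel to 7

### The arm

A 6-joint arm with a two-finger parallel gripper is mounted at the origin on a cart in front of the work surface, level with it; the furniture and walls round the work are solid. World frame = base frame: x ahead of the robot, y to its left, z up, the work surface at z = 0. Lengths are in m, angles in rad, forces in N, time in s.
With the tool pointing down it reaches from about 0.3 to 0.775 m from the base axis. Payload 14.6 kg.
Tool frame: the origin (TCP) lies at the very end of the fingers, on their centre line; the grasp point (between the pads) lies 19 mm behind it; z points along the fingers, y is the direction in which the jaws open and shut (so a half turn about z gives the same grasp; the last joint's range is limited). The gripper opens to 94 mm and grips with 3 to 60 N. Pads are 16 mm wide; open, the fingers measure 119 mm over their backs; the gripper's body (75 mm by 177 mm) begins 78 mm behind the grasp point.
Start: joints at [1.158, 0.3, 1.521, -0, 1.321, -0.067], TCP at [0.186, 0.517, 0.205] pointing down, gripper open.
Joint ranges: [-3.03, 3.03], [-0.79, 2.21], [0.23, 2.52], [-1.04, 4.18], [0, 3.07], [-2.55, 2.55]. Speed limits (rad/s): [2.22, 2.22, 2.57, 3.14, 3.14, 3.14].

### API

Orientations are given as [roll, pitch, yaw] about the fixed x, y, z axes, in that order (R = Rz(yaw) Ry(pitch) Rx(roll)).
In Python, from station import ctrl, vision, ticket gives the robot as it stands.
- The arm moves only by the tool step_arm, never from a script. Its argument "steps" is a list of rows, each an object of numbers: "x", "y", "z": the shift along the tool's x, y, z in m; "ax", "ay", "az": the turn, a rotation vector about the tool's x, y, z in degrees; "claw": the finger opening in m, from 0 to 0.094. A call has 1 to 5 rows; each row shifts and turns the pose as measured when the row begins, along the tool's axes as they then stand; what a row does not reach is not made up. A row lasts 1/12 s, in which the tool goes at most 41.7 mm and 7.16 degrees, less where a joint would pass 70% of its speed; a pose out of reach is approached as far as the arm can. A call with a gripper value outside its range is refused whole. The fingers move at their own pace and stop on an object; "grip_force" is the grip in N (left out, the last holds). Time passes only in rows, so rows that do not move let the fingers close. It gives the time, the measured TCP pose, the force and the opening at its end, in the units of the state.
- ctrl.get_obs(): the state, without advancing time (a new reading comes with each control period).
- vision.camera(name): name is "side" or "top"; returns (picture, depth): 480x640x3 uint8, red, green, blue; 480x640 float32, m along the optical axis (not along the pixel's ray), 0 where there is no reading.
- vision.camera_params(name): a dict with "fov_y" (degrees; the focal length in pixels is half the picture's height over the tangent of half this angle, whatever the lens; pixels are square), "cx", "cy" (the principal point, pixels), "origin" and "attitude" of the camera in the world. Camera axes: x right, y up, looking along -z (the intrinsics and any distortion apply to the point x, -y, -z); pixel columns grow to the right and rows downward; lengths in m; the calibration is good to about 2 mm. A picture is of the moment at which its call begins. camera_params takes no time and is no camera call.
- ticket.hand_in(): hands the job in, once; it reports no verdict.
The state is a dict: "time_s": time; "qpos": joint angles; "joint_vel": joint speeds; "tau": joint torques, N m; "ee_pos": TCP position; "eef_rot": TCP orientation; "force": force on the tool from outside, world axes, zero at the start; "moment": the same for the moment, N m; "grip_width": finger opening in m.
Only numpy, scipy, OpenCV 4.12 (cv2) and the standard library are available. Lean on these libraries where they do the work, as an engineer would, in place of code of your own. Each camera call takes 0.05 s, during which the arm holds its last target.

### The job

The sliding guard of the two-wheel batch counter stands over the right-hand (ones) thumbwheel. Slide the guard fully to the left, over the tens wheel, roll the ones wheel by its knurled edge until a 7 stands centred in the window to its left, then slide the guard fully back over the ones wheel. Do not turn the tens wheel, and leave the things round the counter standing where they are.

Things in the scene. Friction and masses are not known exactly. Their poses are not given: they have to be found in the camera images.
- counter: Grey batch counter 152 x 160 x 129 mm (x, y, height), fixed; front slopes at 45 degrees. Origin: centre of its underside; x from front to back, y to its left, z up. Flat top 129 mm above the bench. Two black knurled thumbwheels stand out of slots in the top at x = 0: tens at y = +26 mm, ones at y = -46 mm. A sloping grey fender hides the lower front of each.
- ones_window (a point): Middle of the ones wheel's window (24 wide, 30 mm high) in the sloping front, just left (+y) of the ones wheel. It shows that wheel's digit, 22 mm high, black on white; short black index strokes at its sides mark mid height. The tens wheel's window is the same, 72 mm further left. Axes as the counter's.
- ones_axis (a point): Fixed point on the ones wheel's axis, in its middle plane, 76 mm above the bench; axes as the counter's, the wheel turns about y. Wheel: outer radius 70, 16 mm wide, flat sides, 30 round ridges 2.5 mm high. It stands 17 mm out of the counter's top (53 mm above the axis), x = -46 to +46 mm there; 30 mm clear on both sides once the guard is left. Pinch its sides or push its ridges.
- tens_axis (a point): The same point for the tens wheel (left-hand), of the same shape: the wheel that must not be turned.
- tens_mark (a point): Point on the rim of the tens wheel (66 mm from its axis), turns with it; shows whether that wheel has moved.
- ones_wheel (a joint): Angle of the ones wheel, rad: digit d is centred in the window at d x 0.628 (36 degrees a digit), 7 at 4.398. Grows as the top of the wheel is rolled towards the counter's front (its -x). Stops just below 0 and beyond 9; no clicks, even friction of about 1 N at the rim; stays where it is left.
- tens_wheel (a joint): Angle of the tens wheel, rad, in the same way.
- guard (a joint): Travel of the sliding guard, m: 0 when fully right, over the ones wheel; 0.072 when fully left (counter's +y), over the tens wheel. Stops at both ends, slides with about 1.5 N and stays where it is left.
- guard_tab (a point): Centre of the black grip tab on the guard, 166 mm above the bench: upright rib 48 mm along the counter's x, 12 mm thick along y, 26 mm high, standing on the guard's roof (153 mm above the bench). The guard is an aluminium bridge 106 x 60 mm (x, y), centred under the tab. Axes as the counter's.
- steel_cup_1: Turned steel cup, 60 mm diameter, 52 mm high, left of the counter, bystander; origin at the centre of its underside.
- steel_cup_3: Turned steel cup, 64 mm diameter, 40 mm high, left of the counter, bystander; origin at the centre of its underside.
- carton_small: Small card box 90 x 68 x 58 mm behind the counter, bystander; origin at the centre of its underside.
- oil_bottle: Small bottle, 42 mm diameter, 126 mm high, right of the counter, bystander; origin at the centre of its underside.

How it is judged:
By the outcome, as a careful person would: the job done as asked, in the order asked, and still so for the second after the job is handed in, with the robot touching nothing.
It also fails if it takes over 64 s, if anything falls off the work surface, if the arm or the gripper's body presses on something with over 40 N, if the wrist force passes 120 N, or if a joint passes its speed limit or range.

## Working session

There is one attempt and no reset: what is moved stays moved. The work goes in short steps, Python scripts to look and compute and a tool call to move; the robot and the scene stay as the last step left them, time stands still between calls to the robot, and variables do not carry over. Pictures are saved under pics/ and viewed, and the job is handed in when it is done.

Besides the shell and the picture viewer there is one more tool, called after "Call:" as name([rows], argument=value, ...), one row to a line, values as JSON. step_arm: Moves the arm, as the interface text tells. Its arguments: {"type":"object","properties":{"steps":{"type":"array"},"grip_force":{"type":"number"}},"required":["steps"]}

```bash
mkdir -p pics; ls
python3 - <<'E'
from station import ctrl, vision, ticket
import cv2, numpy as np
print(ctrl.get_obs())
for n in ("side","top"):
    p,d=vision.camera(n)
    print(n,vision.camera_params(n))
    cv2.imwrite(f"pics/{n}0.png",p[:,:,::-1]); np.savez(f"{n}0.npz",p=p,d=d)
E
```

```text
pics
{'time_s': 0.0, 'qpos': array([ 1.15838937e+00,  3.00474890e-01,  1.52159032e+00, -1.89609567e-05,
        1.32068303e+00, -6.65974901e-02]), 'joint_vel': array([-2.21158051e-05, -7.68839476e-04,  1.10510721e-03, -6.22578020e-05,
        7.81320305e-04, -2.16517136e-04]), 'tau': array([ 1.93342086e-03, -5.31806266e+01, -3.52736843e+01,  7.09448196e-02,
        2.43466313e-02, -1.05026754e-04]), 'ee_pos': array([0.18632764, 0.51719718, 0.20488034]), 'eef_rot': array([-3.14043841e+00, -5.85772546e-05,  2.79578786e+00]), 'force': array([-0.09215153,  0.24975548, -0.97133686]), 'moment': array([-0.01507887, -0.0605391 , -0.03135337]), 'grip_width': 0.09385850219750333}
side {'fov_y': 43.90101016366659, 'cx': 327.6466687298643, 'cy': 240.07161924993193, 'origin': array([0.42734671, 0.24403191, 0.85807441]), 'attitude': array([ 0.66594903,  0.01559194, -2.9071155 ])}
top {'fov_y': 57.64707384833053, 'cx': 329.56398671269966, 'cy': 243.260213337607, 'origin': array([ 0.41016929, -0.30668928,  0.97128729]), 'attitude': array([ 0.17370556,  0.02780972, -1.55296845])}
```

View pics/side0.png

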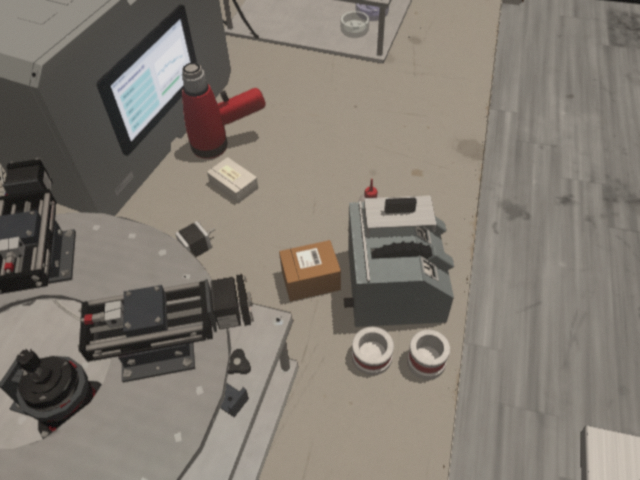

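View pics/top0.png

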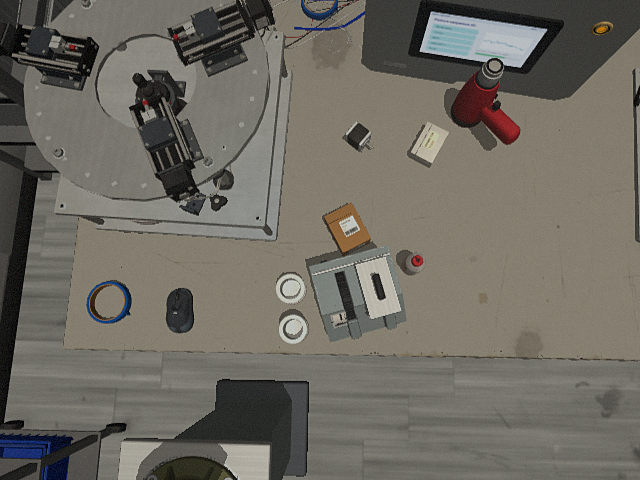

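```bash
cat > h.py <<'E'
import numpy as np, cv2
from scipy.spatial.transform import Rotation as Ro
from station import ctrl, vision
def cam(n):
    c=vision.camera_params(n); return c, 240/np.tan(np.radians(c['fov_y']/2)), Ro.from_euler('xyz',c['attitude']).as_matrix()
def px2w(n,u,v,d):
    c,f,R=cam(n); return c['origin']+R@np.array([(u-c['cx'])/f*d,-(v-c['cy'])/f*d,-d])
def proj(n,P):
    c,f,R=cam(n); q=R.T@(np.asarray(P,float)-c['origin']); return np.array([c['cx']+f*q[0]/-q[2], c['cy']-f*q[1]/-q[2]])
def ray(n,u,v):
    c,f,R=cam(n); return c['origin'], R@np.array([(u-c['cx'])/f,-(v-c['cy'])/f,-1])
def onz(n,u,v,z):
    o,r=ray(n,u,v); return o+r*(z-o[2])/r[2]
def tri(a,b):
    o1,r1=ray(*a);o2,r2=ray(*b)
    s=np.linalg.lstsq(np.c_[r1,-r2],o2-o1,rcond=None)[0]
    p,q=o1+s[0]*r1,o2+s[1]*r2
    return (p+q)/2, np.linalg.norm(p-q)
def shot(n,tag):
    p,d=vision.camera(n); np.savez(f"{tag}.npz",p=p,d=d); return p,d
def crop(p,x0,y0,w,h,k,fn):
    cv2.imwrite(fn,cv2.resize(p[y0:y0+h,x0:x0+w,::-1],None,fx=k,fy=k,interpolation=cv2.INTER_CUBIC))
E
python3 - <<'E'
from h import *
s=np.load("side0.npz")['p'];t=np.load("top0.npz")['p']
crop(s,335,175,130,100,6,"pics/side0c.png")
crop(t,300,235,130,110,5,"pics/top0c.png")
E
```

```text
(no output)
```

View pics/side0c.png

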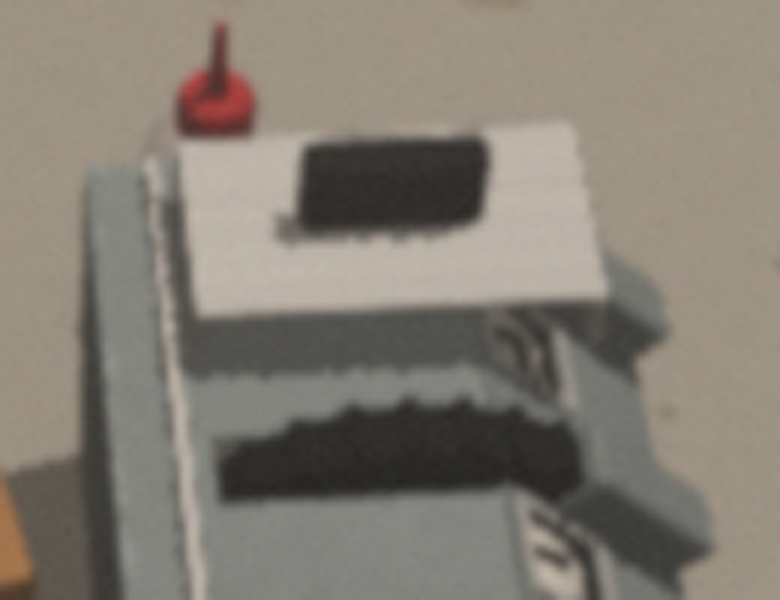

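View pics/top0c.png

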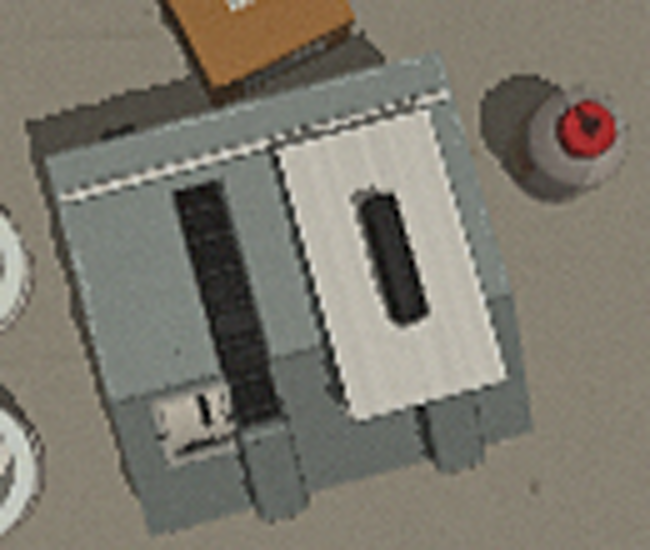

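Run:
```python
from h import *
S=lambda a,b:("side",335+(a-2.5)/6,175+(b-2.5)/6)
T=lambda a,b:("top",300+(a-2)/5,235+(b-2)/5)
prs={'BL':((197,317),(277,150)),'BR':((180,140),(430,110)),'FR':((572,122),(507,378)),'FL':((605,298),(352,418))}
W={}
for k,(a,b) in prs.items():
    p,e=tri(S(*a),T(*b)); W[k]=p; print(k,p.round(4),round(e,4), onz(*T(*b),.153).round(4), onz(*S(*a),.153).round(4))
# tab top corners
for nm,a,b in (('tabB-left',(300,222),(370,200)),):
    pass
for n in ('top','side'):
    c=np.mean([onz(*(T(*v[1]) if n=='top' else S(*v[0])),.153) for v in prs.values()],0); 
    g={k:onz(*(T(*v[1]) if n=='top' else S(*v[0])),.153) for k,v in prs.items()}
    d=(g['BL']+g['BR']-g['FL']-g['FR'])/2; e=(g['BL']+g['FL']-g['BR']-g['FR'])/2
    print(n,c.round(4),np.linalg.norm(d),np.degrees(np.arctan2(d[1],d[0])),np.linalg.norm(e),np.degrees(np.arctan2(e[1],e[0]))-90)
# depth planes
for n in('top','side'):
    z=np.load(n+'0.npz')['d']
    pts=[(T(400,160)),(T(470,340)),T(330,300)] if n=='top' else [S(240,180),S(540,200),S(240,280)]
    for q in pts:
        u,v=q[1:]; print(n,px2w(n,u,v,z[int(round(v)),int(round(u))]).round(4))
```

```text
BL [ 0.5132 -0.3301  0.1524] 0.0 [ 0.5131 -0.3301  0.153 ] [ 0.5131 -0.3296  0.153 ]
BR [ 0.5291 -0.3876  0.1537] 0.0 [ 0.5292 -0.3877  0.153 ] [ 0.5292 -0.3883  0.153 ]
FR [ 0.4292 -0.4153  0.1552] 0.0007 [ 0.4296 -0.4156  0.153 ] [ 0.4289 -0.4174  0.153 ]
FL [ 0.4134 -0.3585  0.1533] 0.0012 [ 0.414  -0.3585  0.153 ] [ 0.4128 -0.3587  0.153 ]
top [ 0.4715 -0.373   0.153 ] 0.10330251866144571 15.823948603279138 0.05949154506659459 15.410164600566475
side [ 0.471  -0.3735  0.153 ] 0.10446743689934185 16.153469465413007 0.06083228988703249 15.306674711921517
top [ 0.5102 -0.3765  0.1517]
top [ 0.4433 -0.4021  0.1528]
top [ 0.4572 -0.3503  0.1523]
side [ 0.5109 -0.3768  0.1542]
side [ 0.4334 -0.3878  0.1534]
side [ 0.5048 -0.3447  0.1524]
```

```bash
cat >> h.py <<'E'
YAW=np.radians(15.6); G0=np.array([.4713,-.3733])
XD=np.array([np.cos(YAW),np.sin(YAW)]); YD=np.array([-XD[1],XD[0]])
C0=G0+.046*YD   # counter origin
def cpos(o=None):
    o=o or ctrl.get_obs(); d=o['ee_pos'][:2]-C0
    return np.array([d@XD,d@YD,o['ee_pos'][2]])
E
python3 - <<'E'
from h import *
import math
x,y=.186,.517; r=math.hypot(x,y);ph=math.atan2(y,x);ps=2.796
N=25; r1=.601; ph1=-.670; ps1=.272
for k in range(N):
    p=np.array([r*math.cos(ph),r*math.sin(ph)])
    rn=.55+(k+1)/N*.051; pn=1.226+(k+1)/N*(ph1-1.226)
    q=np.array([rn*math.cos(pn),rn*math.sin(pn)]); d=q-p
    print({'x':round(d@[math.cos(ps),math.sin(ps)],3),'y':round(d@[math.sin(ps),-math.cos(ps)],3),'az':5.8},q.round(2))
    r,ph=rn,pn; ps+=(ps1-2.796)/N
E
```

```text
{'x': np.float64(-0.042), 'y': np.float64(0.001), 'az': 5.8} [0.23 0.5 ]
{'x': np.float64(-0.042), 'y': np.float64(0.002), 'az': 5.8} [0.26 0.49]
{'x': np.float64(-0.042), 'y': np.float64(0.003), 'az': 5.8} [0.3  0.47]
{'x': np.float64(-0.042), 'y': np.float64(0.004), 'az': 5.8} [0.34 0.44]
{'x': np.float64(-0.042), 'y': np.float64(0.005), 'az': 5.8} [0.37 0.42]
{'x': np.float64(-0.042), 'y': np.float64(0.006), 'az': 5.8} [0.4  0.39]
{'x': np.float64(-0.042), 'y': np.float64(0.007), 'az': 5.8} [0.43 0.36]
{'x': np.float64(-0.042), 'y': np.float64(0.008), 'az': 5.8} [0.46 0.33]
{'x': np.float64(-0.042), 'y': np.float64(0.009), 'az': 5.8} [0.49 0.29]
{'x': np.float64(-0.042), 'y': np.float64(0.01), 'az': 5.8} [0.51 0.26]
{'x': np.float64(-0.042), 'y': np.float64(0.011), 'az': 5.8} [0.53 0.22]
{'x': np.float64(-0.042), 'y': np.float64(0.012), 'az': 5.8} [0.55 0.18]
{'x': np.float64(-0.042), 'y': np.float64(0.013), 'az': 5.8} [0.56 0.14]
{'x': np.float64(-0.041), 'y': np.float64(0.014), 'az': 5.8} [0.57 0.09]
{'x': np.float64(-0.041), 'y': np.float64(0.016), 'az': 5.8} [0.58 0.05]
{'x': np.float64(-0.041), 'y': np.float64(0.017), 'az': 5.8} [0.58 0.01]
{'x': np.float64(-0.041), 'y': np.float64(0.018), 'az': 5.8} [ 0.58 -0.04]
{'x': np.float64(-0.04), 'y': np.float64(0.019), 'az': 5.8} [ 0.58 -0.08]
{'x': np.float64(-0.04), 'y': np.float64(0.02), 'az': 5.8} [ 0.58 -0.13]
{'x': np.float64(-0.04), 'y': np.float64(0.021), 'az': 5.8} [ 0.57 -0.17]
{'x': np.float64(-0.039), 'y': np.float64(0.022), 'az': 5.8} [ 0.55 -0.21]
{'x': np.float64(-0.039), 'y': np.float64(0.023), 'az': 5.8} [ 0.54 -0.25]
{'x': np.float64(-0.038), 'y': np.float64(0.024), 'az': 5.8} [ 0.52 -0.3 ]
{'x': np.float64(-0.038), 'y': np.float64(0.025), 'az': 5.8} [ 0.5  -0.34]
{'x': np.float64(-0.037), 'y': np.float64(0.026), 'az': 5.8} [ 0.47 -0.37]
```

Call:
step_arm([
  {"z": -0.04},
  {"z": -0.04},
  {"z": -0.04},
])

```text
validation failed for argument at $.st...
```

Call:
step_arm([
  {"x": 0, "y": 0, "z": -0.04, "ax": 0, "ay": 0, "az": 0, "claw": 0.094},
  {"x": 0, "y": 0, "z": -0.04, "ax": 0, "ay": 0, "az": 0, "claw": 0.094},
  {"x": 0, "y": 0, "z": -0.04, "ax": 0, "ay": 0, "az": 0, "claw": 0.094},
])

```text
time_s: 0.35
ee_pos: [0.1853, 0.5148, 0.3189]
eef_rot: [-3.122, -0.001, 2.796]
force: [0.5, 1.0, 0.2]
grip_width: 0.0941
```

Run:
```python
from h import *
for n in('top','side'):
    z=np.load(n+'0.npz')['d']; c,f,R=cam(n)
    v,u=np.mgrid[:480,:640]; P=np.stack([(u-c['cx'])/f*z,-(v-c['cy'])/f*z,-z],-1)@R.T+c['origin']
    P=P[z>0]; 
    r=np.hypot(P[:,0],P[:,1]); m=(r>.25)&(r<.75)&(P[:,0]>0.1)
    Q=P[m]; ph=np.degrees(np.arctan2(Q[:,1],Q[:,0]))
    for a in range(-60,90,15):
        s=(ph>=a)&(ph<a+15); 
        if s.sum()>20: print(n,a,s.sum(),np.percentile(Q[s,2],[50,99,100]).round(3), Q[s][Q[s,2].argmax()].round(2))
```

```text
top -60 8022 [-0.001  0.083  0.108] [ 0.41 -0.41  0.11]
top -45 10982 [0.09  0.177 0.182] [ 0.48 -0.37  0.18]
top -30 10880 [0.    0.13  0.136] [ 0.5  -0.28  0.14]
top -15 19787 [0.153 0.351 0.356] [ 0.72 -0.01  0.36]
top 0 15989 [0.153 0.339 0.355] [0.71 0.   0.36]
top 15 10238 [0.    0.281 0.288] [0.68 0.18 0.29]
top 30 2655 [-0.001  0.019  0.024] [0.43 0.25 0.02]
top 45 1053 [-0.88  -0.87  -0.867] [ 0.26  0.27 -0.87]
top 60 2949 [-0.88  -0.87  -0.861] [ 0.21  0.49 -0.86]
top 75 1050 [-0.88  -0.869 -0.865] [ 0.14  0.68 -0.87]
side -60 4867 [-0.     0.004  0.108] [ 0.41 -0.41  0.11]
side -45 12848 [0.106 0.178 0.182] [ 0.49 -0.36  0.18]
side -30 20123 [0.002 0.13  0.151] [ 0.59 -0.16  0.15]
side -15 31187 [0.042 0.352 0.357] [ 0.72 -0.    0.36]
side 0 23540 [0.281 0.35  0.357] [0.71 0.   0.36]
```

Run:
```python
from h import *
A=[]
for n in('top','side'):
    z=np.load(n+'0.npz')['d']; c,f,R=cam(n)
    v,u=np.mgrid[:480,:640]; P=np.stack([(u-c['cx'])/f*z,-(v-c['cy'])/f*z,-z],-1)@R.T+c['origin']
    A.append(P[z>0])
P=np.vstack(A); r=np.hypot(P[:,0],P[:,1]);ph=np.degrees(np.arctan2(P[:,1],P[:,0]))
for a in range(-30,45,15):
  print(a,[(b,round(P[(ph>=a)&(ph<a+15)&(r>b/100)&(r<b/100+.05),2].max(initial=-9),2)) for b in range(25,80,5)])
import math
x,y=ctrl.get_obs()['ee_pos'][:2]; ps=2.796
N=25; r0=math.hypot(x,y);f0=math.atan2(y,x)
ph1=-.670; p=np.array([x,y])
for k in range(N):
    s=(k+1)/N
    fi=f0+s*(ph1-f0); 
    rn=np.interp(s,[0,.3,.75,1],[r0,.42,.42,.601])
    q=rn*np.array([math.cos(fi),math.sin(fi)]); d=q-p
    print(round(d@[math.cos(ps),math.sin(ps)],3),round(d@[math.sin(ps),-math.cos(ps)],3),q.round(2))
    p=q; ps-=2.524/N
```

```text
-30 [(25, np.float64(-0.87)), (30, np.float64(0.0)), (35, np.float64(0.0)), (40, np.float64(0.06)), (45, np.float64(0.06)), (50, np.float64(0.13)), (55, np.float64(0.14)), (60, np.float64(0.15)), (65, np.float64(0.06)), (70, np.float64(0.06)), (75, np.float64(0.01))]
-15 [(25, np.float64(-0.87)), (30, np.float64(0.0)), (35, np.float64(0.01)), (40, np.float64(0.01)), (45, np.float64(0.01)), (50, np.float64(0.01)), (55, np.float64(0.35)), (60, np.float64(0.35)), (65, np.float64(0.36)), (70, np.float64(0.36)), (75, np.float64(0.34))]
0 [(25, np.float64(-0.87)), (30, np.float64(0.0)), (35, np.float64(0.04)), (40, np.float64(0.04)), (45, np.float64(0.03)), (50, np.float64(0.01)), (55, np.float64(0.16)), (60, np.float64(0.29)), (65, np.float64(0.36)), (70, np.float64(0.36)), (75, np.float64(0.34))]
15 [(25, np.float64(-0.87)), (30, np.float64(0.0)), (35, np.float64(0.0)), (40, np.float64(0.02)), (45, np.float64(0.02)), (50, np.float64(0.02)), (55, np.float64(0.01)), (60, np.float64(0.16)), (65, np.float64(0.28)), (70, np.float64(0.29)), (75, np.float64(0.28))]
30 [(25, np.float64(-0.87)), 
[... 180 characters left out ...]
4(-9.0)), (70, np.float64(-9.0)), (75, np.float64(-9.0))]
-0.04 -0.018 [0.22 0.48]
-0.039 -0.017 [0.24 0.45]
-0.038 -0.016 [0.27 0.42]
-0.038 -0.016 [0.29 0.38]
-0.037 -0.015 [0.31 0.35]
-0.036 -0.014 [0.32 0.31]
-0.035 -0.013 [0.33 0.27]
-0.033 -0.004 [0.34 0.24]
-0.031 0.005 [0.36 0.22]
-0.031 0.006 [0.37 0.19]
-0.031 0.007 [0.39 0.16]
-0.031 0.008 [0.4  0.13]
-0.031 0.008 [0.41 0.1 ]
-0.031 0.009 [0.41 0.07]
-0.03 0.01 [0.42 0.04]
-0.03 0.011 [0.42 0.01]
-0.03 0.011 [ 0.42 -0.03]
-0.029 0.012 [ 0.42 -0.06]
-0.026 0.02 [ 0.42 -0.09]
-0.018 0.04 [ 0.44 -0.13]
-0.019 0.042 [ 0.45 -0.17]
-0.02 0.043 [ 0.46 -0.22]
-0.021 0.045 [ 0.47 -0.27]
-0.021 0.047 [ 0.47 -0.32]
-0.022 0.048 [ 0.47 -0.37]
```

Call:
step_arm([
  {"x": -0.038, "y": -0.018, "z": 0, "ax": 0, "ay": 0, "az": 5.8, "claw": 0.094},
  {"x": -0.038, "y": -0.017, "z": 0, "ax": 0, "ay": 0, "az": 5.8, "claw": 0.094},
  {"x": -0.038, "y": -0.016, "z": 0, "ax": 0, "ay": 0, "az": 5.8, "claw": 0.094},
  {"x": -0.038, "y": -0.016, "z": 0, "ax": 0, "ay": 0, "az": 5.8, "claw": 0.094},
  {"x": -0.037, "y": -0.015, "z": 0, "ax": 0, "ay": 0, "az": 5.8, "claw": 0.094},
])

```text
time_s: 0.77
ee_pos: [0.3034, 0.3488, 0.3276]
eef_rot: [-3.134, 0.004, 2.282]
force: [1.2, 0.5, -0.5]
grip_width: 0.0942
```

Call:
step_arm([
  {"x": -0.036, "y": -0.014, "z": 0, "ax": 0, "ay": 0, "az": 5.8, "claw": 0.06},
  {"x": -0.035, "y": -0.013, "z": 0, "ax": 0, "ay": 0, "az": 5.8, "claw": 0.06},
  {"x": -0.033, "y": -0.004, "z": 0, "ax": 0, "ay": 0, "az": 5.8, "claw": 0.06},
  {"x": -0.031, "y": 0.005, "z": 0, "ax": 0, "ay": 0, "az": 5.8, "claw": 0.06},
  {"x": -0.031, "y": 0.006, "z": 0, "ax": 0, "ay": 0, "az": 5.8, "claw": 0.06},
])

```text
time_s: 1.18
ee_pos: [0.3696, 0.1807, 0.328]
eef_rot: [-3.137, 0.008, 1.749]
force: [0.2, 0.4, 0.2]
grip_width: 0.064
```

Tracking well.

Call:
step_arm([
  {"x": -0.031, "y": 0.007, "z": 0, "ax": 0, "ay": 0, "az": 5.8, "claw": 0.05},
  {"x": -0.031, "y": 0.008, "z": 0, "ax": 0, "ay": 0, "az": 5.8, "claw": 0.05},
  {"x": -0.031, "y": 0.008, "z": 0, "ax": 0, "ay": 0, "az": 5.8, "claw": 0.05},
  {"x": -0.031, "y": 0.009, "z": 0, "ax": 0, "ay": 0, "az": 5.8, "claw": 0.05},
  {"x": -0.03, "y": 0.01, "z": 0, "ax": 0, "ay": 0, "az": 5.8, "claw": 0.05},
])

```text
time_s: 1.6
ee_pos: [0.407, 0.0182, 0.3281]
eef_rot: [-3.14, 0.01, 1.216]
force: [0.4, -0.3, 0.2]
grip_width: 0.05
```

Call:
step_arm([
  {"x": -0.03, "y": 0.011, "z": 0, "ax": 0, "ay": 0, "az": 5.8, "claw": 0.05},
  {"x": -0.03, "y": 0.011, "z": 0, "ax": 0, "ay": 0, "az": 5.8, "claw": 0.05},
  {"x": -0.029, "y": 0.012, "z": 0, "ax": 0, "ay": 0, "az": 5.8, "claw": 0.05},
  {"x": -0.026, "y": 0.02, "z": 0, "ax": 0, "ay": 0, "az": 5.8, "claw": 0.05},
  {"x": -0.018, "y": 0.036, "z": 0, "ax": 0, "ay": 0, "az": 5.8, "claw": 0.05},
])

```text
time_s: 2.02
ee_pos: [0.4073, -0.1549, 0.3292]
eef_rot: [3.139, 0.01, 0.684]
force: [0.9, 0.7, 1.2]
grip_width: 0.0499
```

```bash
cat >> h.py <<'E'
def go(cx,cy,z,yaw=YAW):
    "print shift in the tool axes to the counter-frame target"
    o=ctrl.get_obs(); R=Ro.from_euler('xyz',o['eef_rot']).as_matrix()
    w=np.r_[C0+cx*XD+cy*YD,z]; d=R.T@(w-o['ee_pos'])
    T=Ro.from_euler('xyz',[np.pi,0,yaw]).as_matrix()
    print('at',cpos(o).round(4),'shift',d.round(4),'turn',np.degrees(Ro.from_matrix(R.T@T).as_rotvec()).round(2))
E
python3 -c "
from h import *
go(0,-.046,.25)"
```

```text
at [-0.0029  0.1815  0.3292] shift [-0.0876  0.2095  0.0806] turn [ 0.27  0.56 23.59]
```

Call:
step_arm([
  {"x": -0.015, "y": 0.037, "z": 0.005, "ax": 0, "ay": 0, "az": 4.7, "claw": 0.05},
  {"x": -0.012, "y": 0.038, "z": 0.01, "ax": 0, "ay": 0, "az": 4.7, "claw": 0.05},
  {"x": -0.009, "y": 0.039, "z": 0.015, "ax": 0, "ay": 0, "az": 4.7, "claw": 0.05},
  {"x": -0.006, "y": 0.039, "z": 0.02, "ax": 0, "ay": 0, "az": 4.7, "claw": 0.05},
  {"x": -0.003, "y": 0.039, "z": 0.02, "ax": 0, "ay": 0, "az": 4.7, "claw": 0.05},
])

```text
time_s: 2.43
ee_pos: [0.4594, -0.3457, 0.2664]
eef_rot: [3.13, 0.004, 0.249]
force: [0.6, -0.2, -0.5]
grip_width: 0.0501
```

```bash
python3 -c "
from h import *
go(0,-.046,.22)"
```

```text
at [-0.004  -0.0162  0.2664] shift [0.0049 0.0292 0.0467] turn [ 0.67  0.22 -1.32]
```

Call:
step_arm([
  {"x": 0.004, "y": 0.028, "z": 0.03, "ax": 0.6, "ay": 0, "az": -1.2, "claw": 0.05},
  {"x": 0, "y": 0, "z": 0, "ax": 0, "ay": 0, "az": 0, "claw": 0.05},
])

```text
time_s: 2.6
ee_pos: [0.4687, -0.3767, 0.23]
eef_rot: [-3.136, 0.009, 0.261]
force: [-0.1, 0.2, -0.6]
grip_width: 0.0498
```

```bash
python3 -c "
from h import *
go(0,-.046,.162)"
```

```text
at [-0.0034 -0.0486  0.23  ] shift [ 0.0039 -0.0022  0.0679] turn [-0.33  0.49 -0.65]
```

Call:
step_arm([
  {"x": 0.004, "y": -0.002, "z": 0.03, "ax": -0.3, "ay": 0.5, "az": -0.6, "claw": 0.04},
  {"x": 0, "y": 0, "z": 0.02, "ax": 0, "ay": 0, "az": 0, "claw": 0.04},
])

```text
time_s: 2.77
ee_pos: [0.4723, -0.3756, 0.1797]
eef_rot: [3.14, -0.002, 0.269]
force: [0.4, -0.1, -0.1]
grip_width: 0.0412
```

```bash
python3 -c "
from h import *
go(0,-.046,.162)
p,d=shot('top','t1');crop(p,300,235,130,110,5,'pics/t1.png')
p,d=shot('side','s1');crop(p,335,145,130,130,5,'pics/s1.png')
"
```

```text
at [ 0.0003 -0.0485  0.1797] shift [-0.0004 -0.0025  0.0177] turn [ 0.08 -0.1  -0.18]
```

View pics/s1.png

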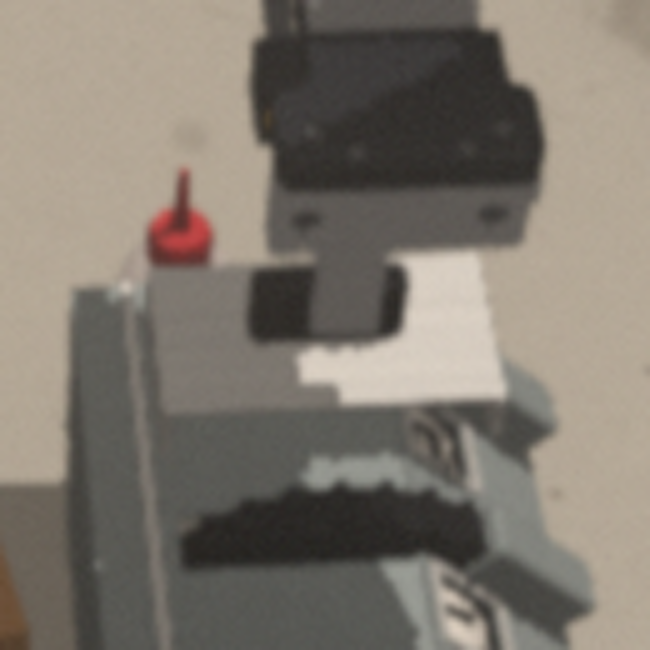

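View pics/t1.png

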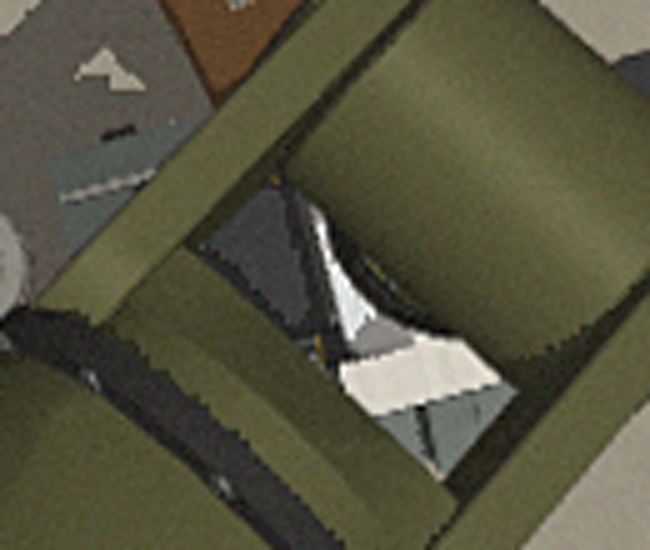

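Call:
step_arm([
  {"x": 0, "y": -0.002, "z": 0.017, "ax": 0, "ay": 0, "az": 0, "claw": 0.04},
  {"x": 0, "y": 0, "z": 0, "ax": 0, "ay": 0, "az": 0, "claw": 0.01},
  {"x": 0, "y": 0, "z": 0, "ax": 0, "ay": 0, "az": 0, "claw": 0.01},
  {"x": 0, "y": 0, "z": 0, "ax": 0, "ay": 0, "az": 0, "claw": 0.005},
  {"x": 0, "y": 0, "z": 0, "ax": 0, "ay": 0, "az": 0, "claw": 0.005},
], grip_force=15)

```text
time_s: 3.28
ee_pos: [0.4734, -0.3734, 0.172]
eef_rot: [3.134, -0.005, 0.271]
force: [-0.1, -0.6, 0.4]
grip_width: 0.0166
```

```bash
python3 -c "
from h import *
go(0,.026,.162)"
```

```text
at [ 0.002  -0.0466  0.172 ] shift [-0.0021 -0.0727  0.0095] turn [ 0.43 -0.29 -0.1 ]
```

Call:
step_arm([
  {"x": -0.001, "y": 0, "z": 0.01, "ax": 0, "ay": 0, "az": 0, "claw": 0.025},
  {"x": 0, "y": 0, "z": 0.002, "ax": 0, "ay": 0, "az": 0, "claw": 0.025},
])

```text
time_s: 3.45
ee_pos: [0.4732, -0.3742, 0.162]
eef_rot: [3.13, -0.007, 0.271]
force: [0.2, 0.1, -0.4]
grip_width: 0.0243
```

```bash
python3 -c "
from h import *
go(0,.026,.162)"
```

```text
at [ 0.0016 -0.0474  0.162 ] shift [-0.0017 -0.0734 -0.0008] turn [ 0.64 -0.42 -0.09]
```

Call:
step_arm([
  {"x": -0.001, "y": -0.001, "z": 0, "ax": 0.6, "ay": -0.4, "az": 0, "claw": 0.005},
  {"x": 0, "y": 0, "z": 0, "ax": 0, "ay": 0, "az": 0, "claw": 0.005},
  {"x": 0, "y": 0, "z": 0.0, "ax": 0, "ay": 0, "az": 0, "claw": 0.005},
])

```text
time_s: 3.7
ee_pos: [0.4718, -0.3735, 0.162]
eef_rot: [-3.141, 0.0, 0.271]
force: [-0.2, 0.4, 0.3]
grip_width: 0.0114
```

```bash
python3 -c "
from h import *
go(0,.026,.162)"
```

```text
at [ 0.0004 -0.0463  0.162 ] shift [-0.0005 -0.0723 -0.    ] turn [-0.03  0.02 -0.09]
```

Call:
step_arm([
  {"x": 0, "y": -0.012, "z": 0, "ax": 0, "ay": 0, "az": 0, "claw": 0.005},
  {"x": 0, "y": -0.015, "z": 0, "ax": 0, "ay": 0, "az": 0, "claw": 0.005},
  {"x": 0, "y": -0.015, "z": 0.0, "ax": 0, "ay": 0, "az": 0, "claw": 0.005},
  {"x": 0, "y": -0.015, "z": 0.0, "ax": 0, "ay": 0, "az": 0, "claw": 0.005},
  {"x": 0, "y": -0.01, "z": 0.0, "ax": 0, "ay": 0, "az": 0, "claw": 0.005},
])

```text
time_s: 4.12
ee_pos: [0.4535, -0.3108, 0.1621]
eef_rot: [3.136, 0.0, 0.269]
force: [10.2, -30.6, -18.8]
grip_width: 0.018
```

```bash
python3 -c "
from h import *
go(0,.026,.162)"
```

```text
at [-0.0003  0.0189  0.1621] shift [ 0.0003 -0.0071  0.    ] turn [ 0.33  0.01 -0.19]
```

Call:
step_arm([
  {"x": 0, "y": 0.001, "z": 0, "ax": 0, "ay": 0, "az": 0, "claw": 0.005},
])

```text
time_s: 4.2
ee_pos: [0.4542, -0.3133, 0.1621]
eef_rot: [3.129, -0.001, 0.27]
force: [11.5, -28.6, -20.1]
grip_width: 0.0134
```

```bash
python3 -c "
from h import *
print(ctrl.get_obs()['force'])
go(0,.026,.162)
p,d=shot('top','t2');crop(p,300,235,130,110,5,'pics/t2.png')
p,d=shot('side','s2');crop(p,335,145,130,130,5,'pics/s2.png')
"
```

```text
[ 11.45900545 -28.58561092 -20.08690957]
at [-0.0004  0.0164  0.1621] shift [ 0.0003 -0.0096  0.    ] turn [ 0.72 -0.03 -0.15]
```

View pics/s2.png

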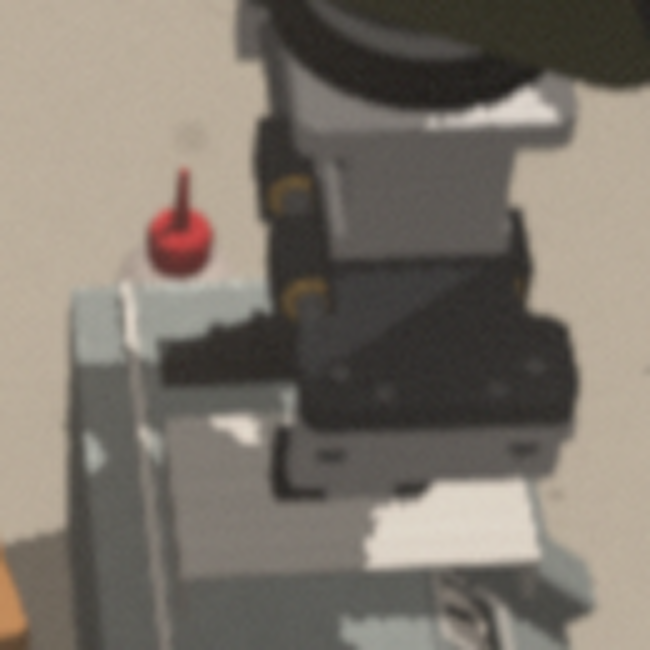

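View pics/t2.png

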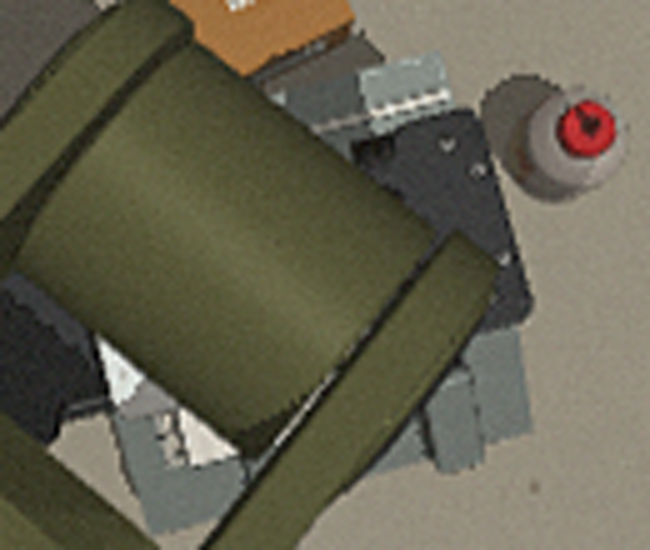

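```bash
python3 -c "
from h import *
for u,v in ((183,578),(540,565),(165,415)):
    w=onz('side',335+(u-2)/5,145+(v-2)/5,.153); d=w[:2]-C0; print((d@XD).round(4),(d@YD).round(4))
print(ctrl.get_obs())"
```

```text
0.0514 0.047
-0.0534 0.0475
0.0518 -0.0148
{'time_s': 4.3, 'qpos': array([-0.66795125,  0.33825031,  1.57476424, -0.00662367,  1.21888148,
        0.63629672]), 'joint_vel': array([-0.00098524,  0.00836966, -0.00975271,  0.00606327,  0.01181727,
       -0.00177701]), 'tau': array([  6.57193869, -59.98798013, -30.3570199 ,   2.40951017,
         4.22009066,   0.1724755 ]), 'ee_pos': array([ 0.45438312, -0.31399878,  0.16204716]), 'eef_rot': array([ 3.13009157e+00, -7.39142347e-04,  2.68805621e-01]), 'force': array([  7.86654843, -19.254928  , -11.60932981]), 'moment': array([-3.42599249, -1.22107272,  0.16760257]), 'grip_width': 0.011904082797065983}
```

Call:
step_arm([
  {"x": 0, "y": 0, "z": 0, "ax": 0.6, "ay": 0, "az": 0, "claw": 0.005},
  {"x": 0, "y": 0, "z": 0, "ax": 0, "ay": 0, "az": 0, "claw": 0.005},
])

```text
time_s: 4.47
ee_pos: [0.4546, -0.3147, 0.162]
eef_rot: [3.14, -0.001, 0.269]
force: [-0.4, 2.3, 1.1]
grip_width: 0.0116
```

```bash
python3 -c "
from h import *
print(ctrl.get_obs()['force'])
go(0,.026,.162)"
```

```text
[-0.37006948  2.26673387  1.12190389]
at [-0.0003  0.0149  0.162 ] shift [ 0.0003 -0.0111 -0.0001] turn [ 0.1  -0.07 -0.21]
```

Relaxed. Push slowly on and watch the force.

Call:
step_arm([
  {"x": 0, "y": -0.002, "z": 0, "ax": 0, "ay": 0, "az": -0.1, "claw": 0.005},
  {"x": 0, "y": -0.002, "z": 0, "ax": 0, "ay": 0, "az": 0, "claw": 0.005},
])

```text
time_s: 4.63
ee_pos: [0.4544, -0.3139, 0.1621]
eef_rot: [3.132, -0.002, 0.27]
force: [8.9, -21.9, -13.7]
grip_width: 0.0116
```

```bash
python3 -c "
from h import *
print(ctrl.get_obs()['force'])
go(0,.026,.162)"
```

```text
[  8.90500517 -21.85292529 -13.65686081]
at [-0.0003  0.0157  0.1621] shift [ 0.0003 -0.0103  0.    ] turn [ 0.56 -0.14 -0.13]
```

```bash
python3 -c "
from h import *
for u,v in ((178,350),(185,190),(215,185),(245,420),(275,412),(62,195),(110,400),(445,95)):
    w=onz('top',300+(u-2)/5,235+(v-2)/5,.129); d=w[:2]-C0; print((u,v),(d@XD).round(4),(d@YD).round(4))
p,d=shot('side','s3');crop(p,355,225,110,110,7,'pics/s3.png')
p=np.load('side0.npz')['p'];crop(p,355,225,110,110,7,'pics/s3o.png')
p=np.load('top0.npz')['p'];crop(p,300,240,70,70,8,'pics/t3o.png')
"
```

```text
(178, 350) -0.0101 0.0396
(185, 190) 0.0487 0.0214
(215, 185) 0.0476 0.0097
(245, 420) -0.042 0.0217
(275, 412) -0.042 0.0099
(62, 195) 0.0589 0.068
(110, 400) -0.0218 0.0695
(445, 95) 0.0588 -0.0859
```

View pics/s3.png

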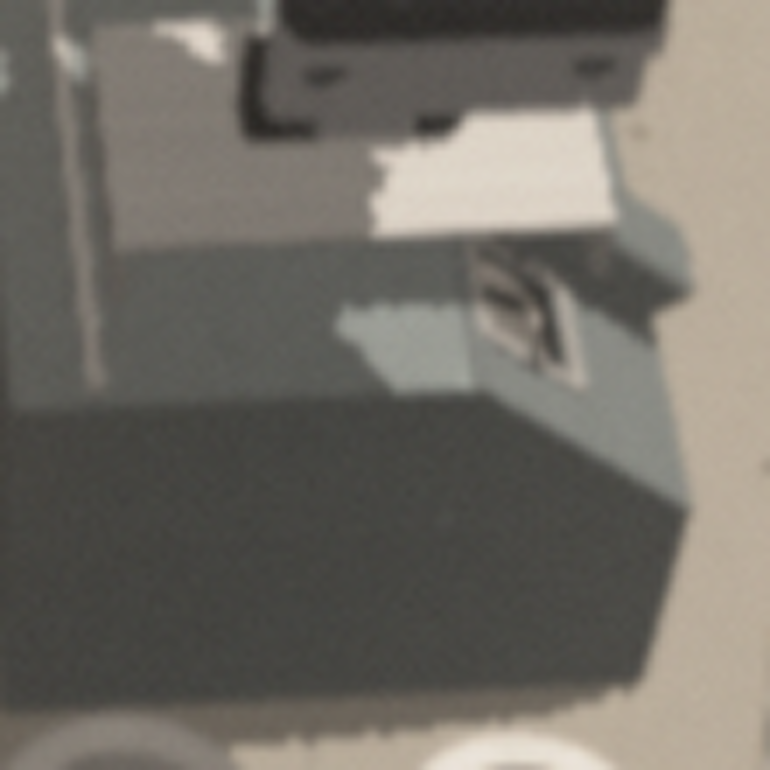

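View pics/s3o.png

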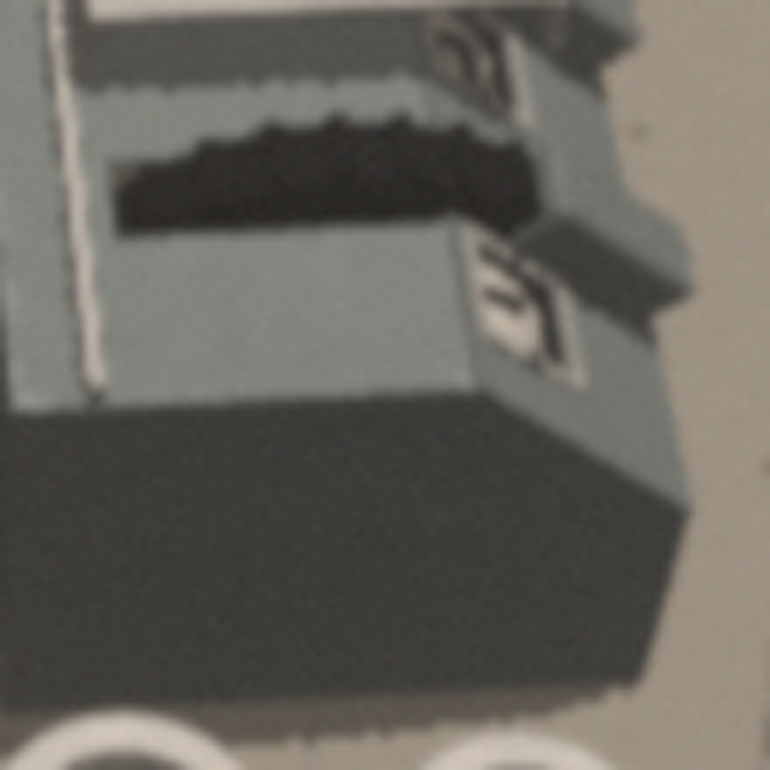

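View pics/t3o.png

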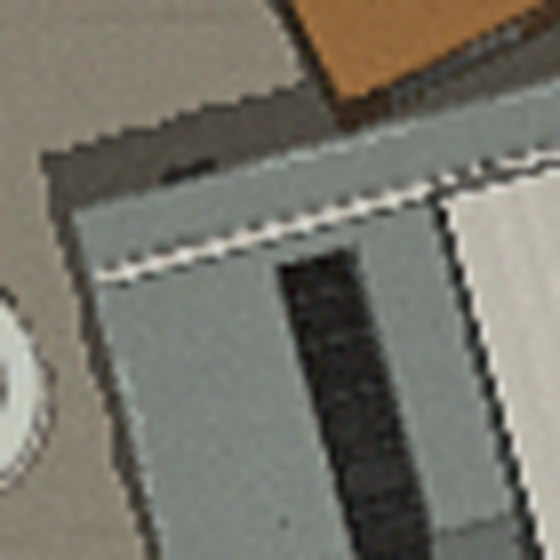

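```bash
sed -i 's/^C0=.*/C0=G0+.0357*YD/' h.py; python3 -c "
from h import *
go(0,-.046,.25)"
```

```text
at [-0.0003  0.026   0.162 ] shift [ 0.0007  0.0729 -0.0872] turn [ 0.59 -0.14 -0.13]
```

Call:
step_arm([
  {"x": 0, "y": 0.0, "z": 0, "ax": 0.4, "ay": 0, "az": 0, "claw": 0.03},
  {"x": 0, "y": 0.0, "z": 0, "ax": 0, "ay": 0, "az": 0, "claw": 0.04},
  {"x": 0, "y": 0, "z": -0.02, "ax": 0, "ay": 0, "az": 0, "claw": 0.04},
  {"x": 0, "y": 0, "z": -0.03, "ax": 0, "ay": 0, "az": 0, "claw": 0.04},
  {"x": 0.0, "y": 0.02, "z": -0.03, "ax": 0, "ay": 0, "az": 0, "claw": 0.04},
])

```text
time_s: 5.1
ee_pos: [0.4574, -0.3295, 0.2386]
eef_rot: [-3.135, 0.004, 0.271]
force: [1.1, -0.9, 0.9]
grip_width: 0.0395
```

```bash
python3 -c "
from h import *
go(0,-.046,.2)
p,d=shot('side','s4');crop(p,335,175,130,110,6,'pics/s4.png')
crop(np.load('side0.npz')['p'],405,245,45,45,12,'pics/tn0.png');crop(p,405,245,45,45,12,'pics/tn4.png')
p,d=shot('top','t4');crop(p,300,235,130,110,5,'pics/t4.png')
"
```

```text
at [-0.0017  0.0102  0.2386] shift [0.0019 0.0564 0.0383] turn [-0.35  0.26 -0.07]
```

View pics/s4.png

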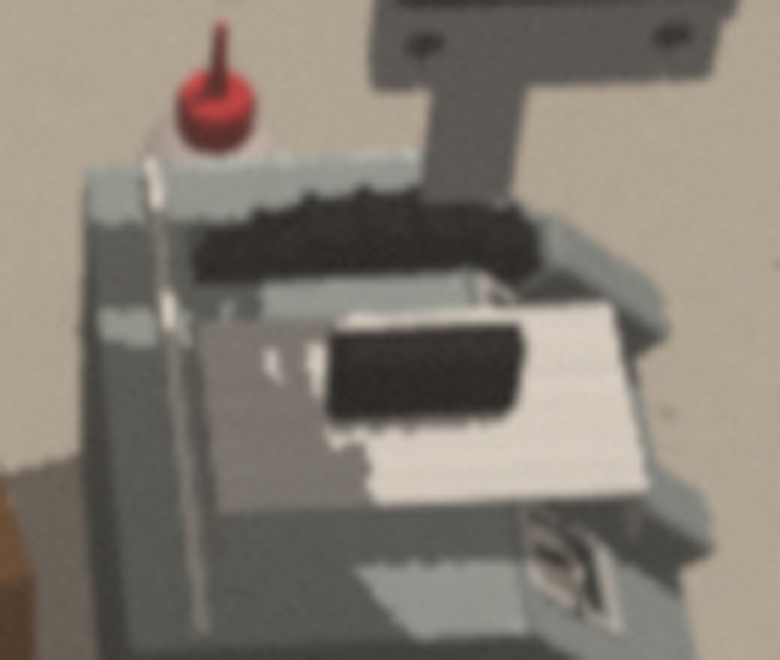

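View pics/t4.png

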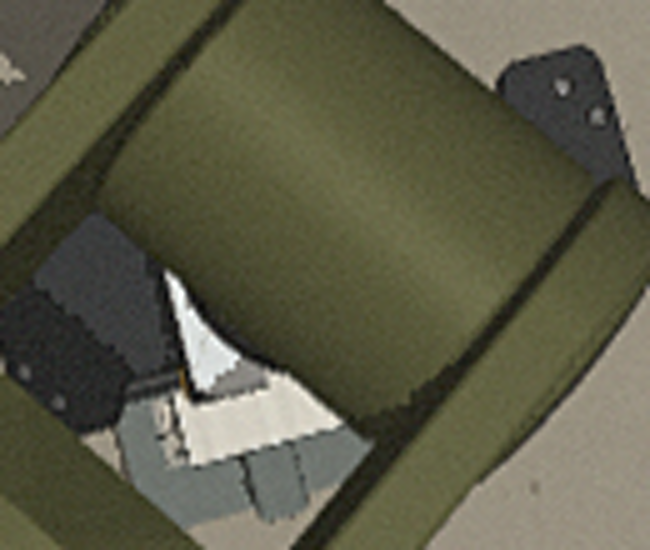

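View pics/tn0.png

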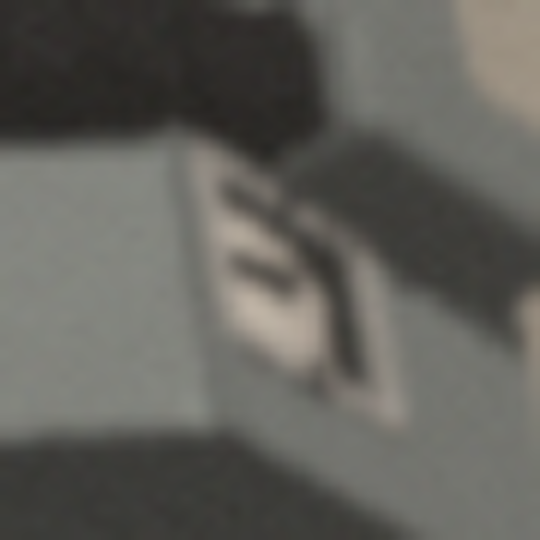

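View pics/tn4.png

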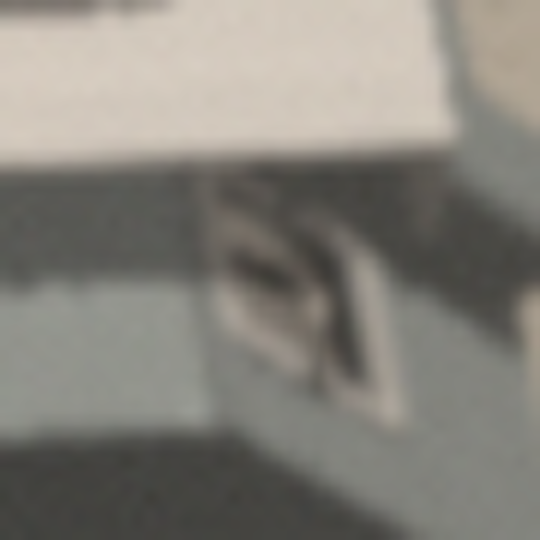

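Call:
step_arm([
  {"x": 0, "y": -0.04, "z": -0.015, "ax": 0, "ay": 0, "az": 0, "claw": 0.04},
  {"x": 0, "y": -0.04, "z": -0.015, "ax": 0, "ay": 0, "az": 0, "claw": 0.04},
  {"x": 0, "y": -0.041, "z": 0, "ax": 0, "ay": 0, "az": 0, "claw": 0.04},
  {"x": 0, "y": -0.041, "z": 0, "ax": 0, "ay": 0, "az": 0, "claw": 0.04},
  {"x": 0.0, "y": -0.041, "z": 0, "ax": 0, "ay": 0, "az": 0, "claw": 0.04},
])

```text
time_s: 5.62
ee_pos: [0.403, -0.1373, 0.2675]
eef_rot: [-3.137, 0.004, 0.261]
force: [1.3, 0.0, 0.4]
grip_width: 0.0399
```

```bash
python3 -c "
from h import *
go(0,-.046,.2)
p,d=shot('top','t5');crop(p,300,235,130,110,5,'pics/t5.png');crop(p,360,290,50,50,12,'pics/t5w.png')
"
```

```text
at [-0.0023  0.2099  0.2675] shift [0.0055 0.2562 0.0664] turn [-0.25  0.25 -0.65]
```

View pics/t5.png

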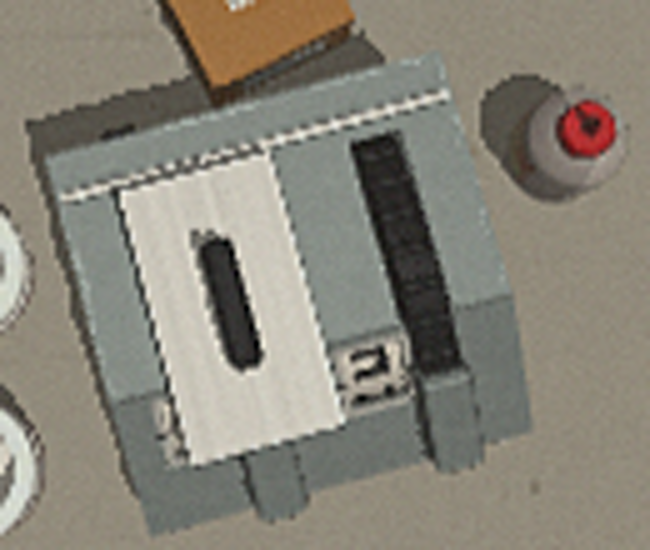

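View pics/t5w.png

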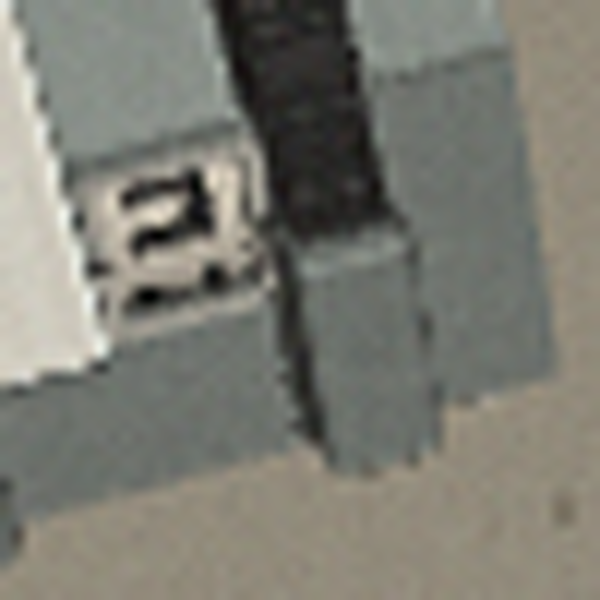

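```bash
cat >> h.py <<'E'
def rect(p,fn,src=((75,168),(243,122),(275,280),(105,345)),x0=360,y0=290,k=12):
    s=np.float32([((a-5.5)/k+x0,(b-5.5)/k+y0) for a,b in src])
    H=cv2.getPerspectiveTransform(s,np.float32([(40,40),(280,40),(280,340),(40,340)]))
    r=cv2.warpPerspective(p[:,:,::-1].copy(),H,(320,380),flags=cv2.INTER_CUBIC); cv2.imwrite(fn,r); return r
E
python3 -c "
from h import *
rect(np.load('t5.npz')['p'],'pics/r5.png')"
```

```text
(no output)
```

View pics/r5.png

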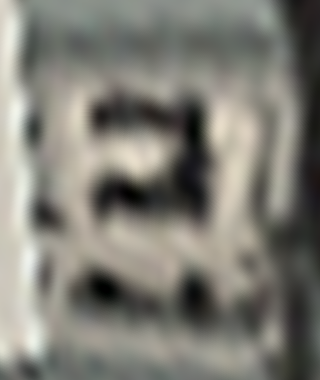

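```bash
cat >> h.py <<'E'
def c2w(x,y,z): return np.r_[C0+x*XD+y*YD,z]
def onslope(n,u,v,x0=-.022):
    o,r=ray(n,u,v); c=np.r_[C0,0]; nx=np.r_[XD,0]-np.array([0,0,1.]) # x - z + k=0
    k=.129-x0
    t=-((o-c)@nx+k)/(r@nx); w=o+t*r; d=w[:2]-C0; return np.array([d@XD,d@YD,w[2]])
def rect3(n,p,fn,cx,cy,cz,k=10,m=.006,inset=0):
    e=np.array([-1,0,-1])/2**.5
    P=[]
    for sx,sy in ((1,1),(-1,1),(-1,-1),(1,-1)):  # TL,TR,BR,BL  (left=+y)
        q=np.array([cx,cy+sx*(.012+m),cz])-e*sy*(.015+m); P.append(proj(n,c2w(*q)))
    w,h=int((24+2000*m)*k),int((30+2000*m)*k)
    H=cv2.getPerspectiveTransform(np.float32(P),np.float32([(0,0),(w,0),(w,h),(0,h)]))
    r=cv2.warpPerspective(p[:,:,::-1].copy(),H,(w,h),flags=cv2.INTER_CUBIC)
    cv2.line(r,(0,h//2),(8,h//2),(0,0,255),1); cv2.imwrite(fn,r); return r
E
python3 -c "
from h import *
for a,b in ((75,168),(243,122),(275,280),(105,345)):
    print(onslope('top',(a-5.5)/12+360,(b-5.5)/12+290).round(4))
# tens window from side0 (tn0, 405,245,k12)
for a,b in ((190,140),(215,320),(405,420),(385,260)):
    print('s',onslope('side',(a-5.5)/12+405,(b-5.5)/12+245).round(4))
"
```

```text
[-0.0229 -0.0072  0.1281]
[-0.0226 -0.035   0.1284]
[-0.0481 -0.0355  0.1029]
[-0.0512 -0.0061  0.0998]
s [-0.0273  0.0321  0.1237]
s [-0.0265  0.0607  0.1245]
s [-0.0544  0.0581  0.0966]
s [-0.056   0.0318  0.095 ]
```

```bash
python3 -c "
from h import *
S=lambda a,b:('side',405+(a-5.5)/12,245+(b-5.5)/12)
T=lambda a,b:('top',300+(a-2)/5,235+(b-2)/5)
for a,b in (((215,320),(155,402)),((405,420),(172,465))):
    p,e=tri(S(*a),T(*b)); d=p[:2]-C0; print((d@XD).round(4),(d@YD).round(4),p[2].round(4),round(e,4))
crop(np.load('top0.npz')['p'],322,305,45,40,14,'pics/t0w.png')
"
```

```text
-0.0263 0.0633 0.1279 0.0011
-0.052 0.0637 0.1051 0.0009
```

View pics/t0w.png

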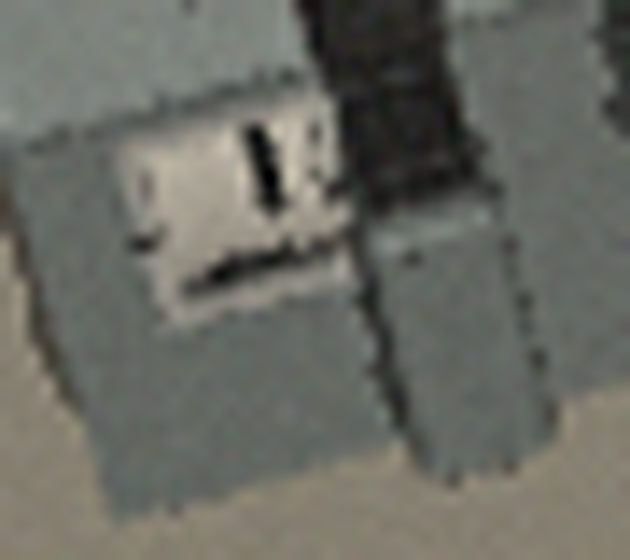

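```bash
python3 -c "
from h import *
p=np.load('side0.npz')['p'];crop(p,408,222,32,26,20,'pics/s0w.png')
from h import *
q=np.mean([vision.camera('top')[0].astype(float) for _ in range(4)],0).astype(np.uint8)
np.savez('t6.npz',p=q);crop(q,363,295,24,24,24,'pics/t6w.png')
"
```

```text
(no output)
```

View pics/s0w.png

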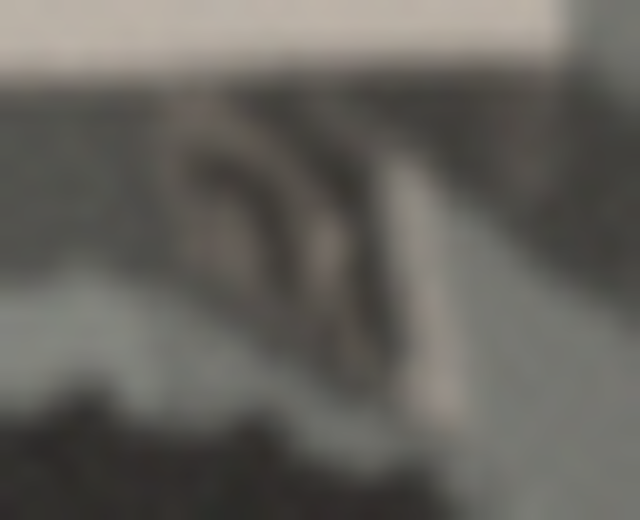

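View pics/t6w.png

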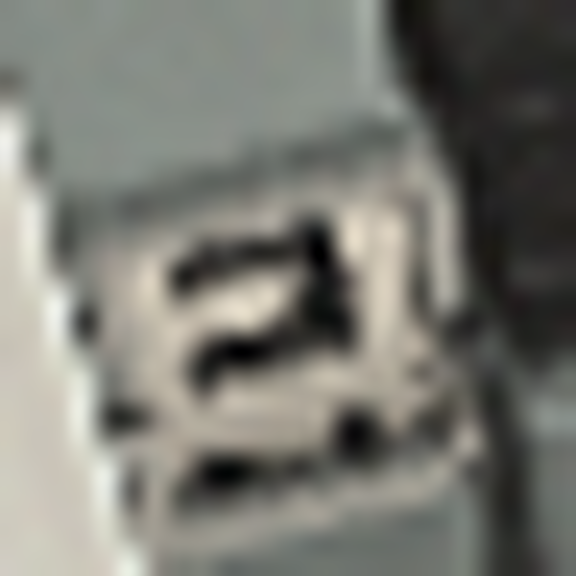

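```bash
python3 -c "
from h import *
for u,v in ((355,147),(400,135),(418,375),(460,363),(118,192),(268,152),(340,425),(190,465)):
    z=.130 if u not in (118,268,340,190) else .153
    w=onz('top',300+(u-2)/5,235+(v-2)/5,z); d=w[:2]-C0; print((u,v),(d@XD).round(4),(d@YD).round(4))
go(.03,-.046,.2)
"
```

```text
(355, 147) 0.048 -0.0363
(400, 135) 0.048 -0.0543
(418, 375) -0.0423 -0.036
(460, 363) -0.042 -0.0527
(118, 192) 0.0518 0.0567
(268, 152) 0.0521 -0.0019
(340, 425) -0.0526 -0.0011
(190, 465) -0.0527 0.0562
at [-0.0016  0.2077  0.2678] shift [0.0345 0.2537 0.0667] turn [-0.23  0.24 -0.58]
```

Call:
step_arm([
  {"x": 0.005, "y": 0.04, "z": 0, "ax": 0, "ay": 0, "az": 0, "claw": 0.04},
  {"x": 0.005, "y": 0.041, "z": 0, "ax": 0, "ay": 0, "az": -0.5, "claw": 0.04},
  {"x": 0.005, "y": 0.041, "z": 0, "ax": 0, "ay": 0, "az": 0, "claw": 0.04},
  {"x": 0.008, "y": 0.041, "z": 0, "ax": 0, "ay": 0, "az": 0, "claw": 0.04},
  {"x": 0.008, "y": 0.041, "z": 0, "ax": 0, "ay": 0, "az": 0, "claw": 0.04},
])

```text
time_s: 6.28
ee_pos: [0.4863, -0.3301, 0.2655]
eef_rot: [-3.137, 0.004, 0.272]
force: [-0.1, 1.1, 0.6]
grip_width: 0.0402
```

```bash
python3 -c "
from h import *
go(.03,-.046,.2)
"
```

```text
at [0.026  0.0019 0.2655] shift [0.0043 0.0482 0.0652] turn [-0.27  0.22 -0.04]
```

Call:
step_arm([
  {"x": 0.003, "y": 0.038, "z": 0.01, "ax": -0.2, "ay": 0.2, "az": 0, "claw": 0.04},
  {"x": 0.0, "y": 0.0, "z": 0.03, "ax": 0, "ay": 0, "az": 0, "claw": 0.04},
  {"x": 0, "y": 0, "z": 0.01, "ax": 0, "ay": 0, "az": 0, "claw": 0.04},
])

```text
time_s: 6.53
ee_pos: [0.4996, -0.3776, 0.2106]
eef_rot: [-3.141, 0.001, 0.263]
force: [1.0, 1.1, -1.5]
grip_width: 0.0401
```

```bash
python3 -c "
from h import *
go(.032,-.045,.134)
"
```

```text
at [ 0.0261 -0.0474  0.2106] shift [ 0.006  -0.0024  0.0765] turn [-0.05  0.05 -0.56]
```

Call:
step_arm([
  {"x": 0.006, "y": -0.002, "z": 0.03, "ax": 0, "ay": 0, "az": -0.5, "claw": 0.036},
  {"x": 0.0, "y": 0.0, "z": 0.03, "ax": 0, "ay": 0, "az": 0, "claw": 0.036},
  {"x": 0, "y": 0, "z": 0.008, "ax": 0, "ay": 0, "az": 0, "claw": 0.036},
])

```text
time_s: 6.78
ee_pos: [0.503, -0.3769, 0.1379]
eef_rot: [-3.138, 0.003, 0.267]
force: [0.1, 0.2, -0.7]
grip_width: 0.036
```

```bash
python3 -c "
from h import *
go(.032,-.045,.134)
p,d=shot('side','s7');crop(p,355,165,110,90,7,'pics/s7.png')
"
```

```text
at [ 0.0296 -0.0477  0.1379] shift [ 0.0024 -0.0027  0.0039] turn [-0.18  0.15 -0.32]
```

View pics/s7.png

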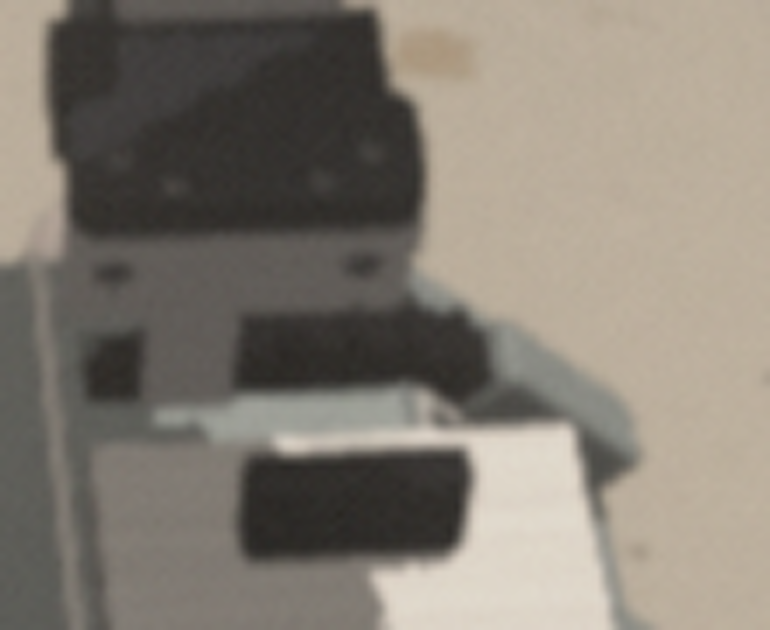

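Call:
step_arm([
  {"x": 0.002, "y": -0.003, "z": 0.004, "ax": -0.2, "ay": 0, "az": -0.3, "claw": 0.02},
  {"x": 0.0, "y": 0.0, "z": 0.0, "ax": 0, "ay": 0, "az": 0, "claw": 0.01},
  {"x": 0, "y": 0, "z": 0.0, "ax": 0, "ay": 0, "az": 0, "claw": 0.01},
  {"x": 0, "y": 0, "z": 0.0, "ax": 0, "ay": 0, "az": 0, "claw": 0.01},
], grip_force=12)

```text
time_s: 7.17
ee_pos: [0.5051, -0.3742, 0.139]
eef_rot: [3.137, 0.0, 0.272]
force: [0.3, -0.1, -1.3]
grip_width: 0.0131
```

```bash
python3 -c "
from h import *
go(.032,-.045,.134)
"
```

```text
at [ 0.0323 -0.0456  0.139 ] shift [-0.0003 -0.0006  0.005 ] turn [0.26 0.01 0.  ]
```

Call:
step_arm([
  {"x": 0.0, "y": -0.001, "z": 0, "ax": 0, "ay": 0, "az": 0, "claw": 0.03},
  {"x": 0.0, "y": 0.0, "z": 0.0, "ax": 0, "ay": 0, "az": 0, "claw": 0.03},
  {"x": 0, "y": 0, "z": 0.007, "ax": 0, "ay": 0, "az": 0, "claw": 0.03},
  {"x": 0, "y": 0, "z": 0.001, "ax": 0, "ay": 0, "az": 0, "claw": 0.02},
])

```text
time_s: 7.5
ee_pos: [0.506, -0.3738, 0.1346]
eef_rot: [3.132, -0.003, 0.273]
force: [0.3, 1.2, -0.3]
grip_width: 0.0261
```

```bash
python3 -c "
from h import *
go(.032,-.045,.132)
"
```

```text
at [ 0.0333 -0.0455  0.1346] shift [-0.0013 -0.0005  0.0026] turn [ 0.54 -0.19  0.02]
```

Call:
step_arm([
  {"x": -0.001, "y": 0, "z": 0.003, "ax": 0.5, "ay": -0.2, "az": 0, "claw": 0.018},
  {"x": 0.0, "y": 0.0, "z": 0.001, "ax": 0, "ay": 0, "az": 0, "claw": 0.01},
  {"x": 0, "y": 0, "z": 0.0005, "ax": 0, "ay": 0, "az": 0, "claw": 0.01},
])

```text
time_s: 7.75
ee_pos: [0.5054, -0.3745, 0.1302]
eef_rot: [3.14, -0.001, 0.273]
force: [1.9, 4.8, 8.9]
grip_width: 0.0158
```

```bash
python3 -c "
from h import *
go(.032,-.045,.132)
"
```

```text
at [ 0.0325 -0.046   0.1302] shift [-0.0005 -0.001  -0.0018] turn [ 0.07 -0.03  0.02]
```

Call:
step_arm([
  {"x": -0.006, "y": -0.001, "z": -0.002, "ax": 0, "ay": 0, "az": 0, "claw": 0.01},
  {"x": -0.013, "y": 0.0, "z": 0.0, "ax": 0, "ay": 0, "az": 0, "claw": 0.01},
  {"x": -0.013, "y": 0, "z": 0.0, "ax": 0, "ay": 0, "az": 0, "claw": 0.01},
  {"x": -0.013, "y": 0, "z": 0.0, "ax": 0, "ay": 0, "az": 0, "claw": 0.01},
  {"x": -0.013, "y": 0, "z": 0.0, "ax": 0, "ay": 0, "az": 0, "claw": 0.01},
])

```text
time_s: 8.17
ee_pos: [0.4525, -0.3896, 0.1338]
eef_rot: [3.134, -0.009, 0.276]
force: [8.9, -6.5, -14.3]
grip_width: 0.0156
```

```bash
python3 -c "
from h import *
print(ctrl.get_obs()['force']);go(-.032,-.045,.132)
"
```

```text
[  8.91115057  -6.50282861 -14.31919255]
at [-0.0225 -0.0464  0.1338] shift [-0.0095 -0.0014  0.0017] turn [ 0.44 -0.53  0.21]
```

Call:
step_arm([
  {"x": -0.008, "y": -0.001, "z": 0.002, "ax": 0, "ay": 0, "az": 0, "claw": 0.01},
  {"x": 0, "y": 0.0, "z": 0.0, "ax": 0, "ay": 0, "az": 0, "claw": 0.03},
  {"x": 0, "y": 0, "z": 0.0, "ax": 0, "ay": 0, "az": 0, "claw": 0.036},
  {"x": 0, "y": 0, "z": -0.03, "ax": 0, "ay": 0, "az": 0, "claw": 0.036},
  {"x": 0, "y": 0, "z": -0.04, "ax": 0, "ay": 0, "az": 0, "claw": 0.036},
])

```text
time_s: 8.58
ee_pos: [0.4377, -0.3904, 0.1939]
eef_rot: [-3.137, -0.001, 0.273]
force: [0.2, -0.5, 0.2]
grip_width: 0.0354
```

```bash
python3 -c "
from h import *
print(ctrl.get_obs()['force']);go(0.03,.2,.25)
"
```

```text
[ 0.2379776  -0.53486367  0.19545478]
at [-0.037  -0.0431  0.1939] shift [ 0.0672 -0.2434 -0.0549] turn [-0.26 -0.07  0.02]
```

Call:
step_arm([
  {"x": 0.01, "y": -0.01, "z": -0.035, "ax": 0, "ay": 0, "az": 0, "claw": 0.036},
  {"x": 0.013, "y": -0.039, "z": 0.0, "ax": 0, "ay": 0, "az": 0, "claw": 0.036},
  {"x": 0.013, "y": -0.039, "z": 0.0, "ax": 0, "ay": 0, "az": 0, "claw": 0.036},
  {"x": 0.013, "y": -0.039, "z": 0, "ax": 0, "ay": 0, "az": 0, "claw": 0.036},
  {"x": 0.013, "y": -0.039, "z": 0, "ax": 0, "ay": 0, "az": 0, "claw": 0.036},
])

```text
time_s: 9.0
ee_pos: [0.4526, -0.2154, 0.2378]
eef_rot: [3.139, -0.005, 0.264]
force: [2.0, -0.0, 0.3]
grip_width: 0.0358
```

```bash
cat >> h.py <<'E'
def look(tag,n=2):
    q=np.mean([vision.camera('top')[0].astype(float) for _ in range(n)],0).astype(np.uint8)
    np.savez(tag+'.npz',p=q); crop(q,360,255,45,60,10,f'pics/{tag}w.png'); crop(q,363,295,24,24,24,f'pics/{tag}d.png')
E
python3 -c "
from h import *
go(0.03,-.045,.25)
p,d=shot('top','t8');crop(p,300,235,130,110,5,'pics/t8.png')
"
```

```text
at [0.0244 0.1215 0.2378] shift [ 0.007   0.1664 -0.0118] turn [ 0.14 -0.28 -0.48]
```

View pics/t8.png

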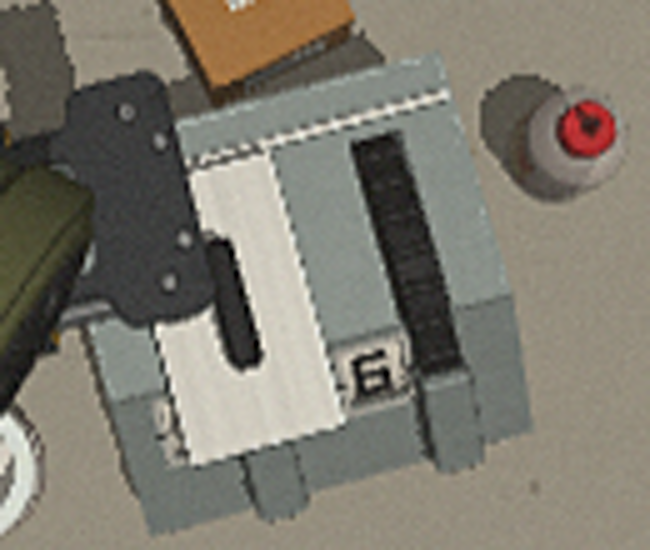

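```bash
python3 -c "
from h import *
look('t9')
"
```

```text
(no output)
```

View pics/t9d.png

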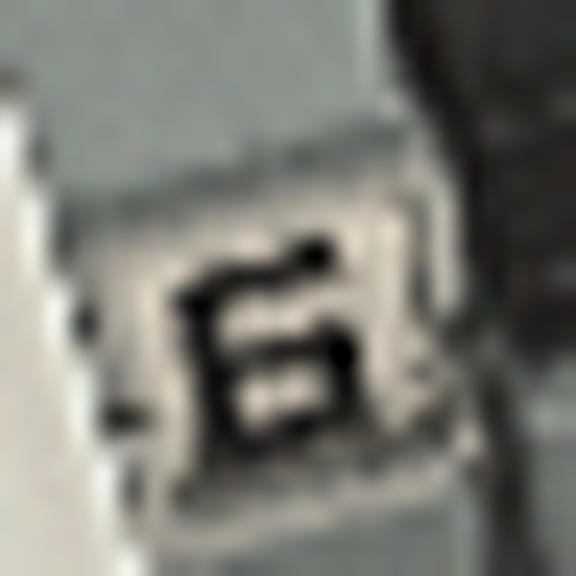

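View pics/t9w.png

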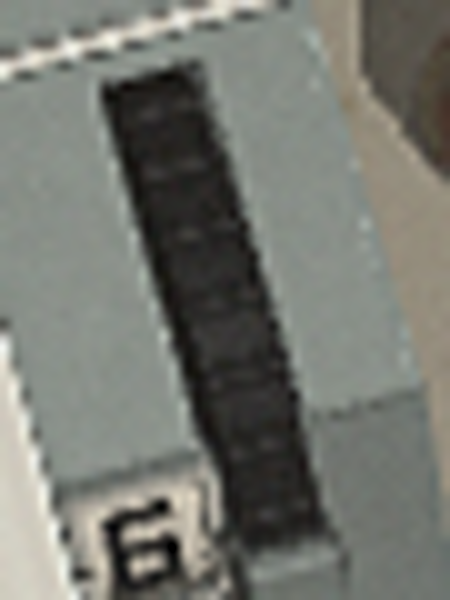

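```bash
python3 -c "
from h import *
def z(u): return ((u-[363,295])*24+11.5).round(0)
for r in (.048,.05,.053):
  for a in (0,):
    for y in (-.010,-.02,-.030):
        print(r,y,[z(proj('top',c2w(-r*np.sin(np.radians(45-b)),y,.076+r*np.cos(np.radians(45-b))))) .tolist() for b in (12,0,-12)])
for x in(-.022,-.0375,-.053):
    print(x,[z(proj('top',c2w(x,y,.151+x))).tolist() for y in (-.008,-.034)])
t9=np.load('t9.npz')['p'][295:319,363:387].mean(2).astype(int)
for r in t9: print(' '.join('%3d'%v for v in r))
"
```

```text
0.048 -0.01 [[115.0, 252.0], [136.0, 349.0], [151.0, 427.0]]
0.048 -0.02 [[234.0, 221.0], [255.0, 317.0], [269.0, 395.0]]
0.048 -0.03 [[354.0, 189.0], [374.0, 286.0], [387.0, 364.0]]
0.05 -0.01 [[120.0, 265.0], [142.0, 365.0], [157.0, 446.0]]
0.05 -0.02 [[239.0, 233.0], [261.0, 334.0], [275.0, 415.0]]
0.05 -0.03 [[359.0, 202.0], [380.0, 302.0], [393.0, 384.0]]
0.053 -0.01 [[127.0, 284.0], [150.0, 391.0], [167.0, 476.0]]
0.053 -0.02 [[247.0, 252.0], [270.0, 359.0], [285.0, 445.0]]
0.053 -0.03 [[367.0, 220.0], [389.0, 327.0], [404.0, 414.0]]
-0.022 [[86.0, 203.0], [401.0, 119.0]]
-0.0375 [[126.0, 397.0], [437.0, 315.0]]
-0.053 [[166.0, 586.0], [472.0, 505.0]]
138 142 141 140 142 138 137 140 140 135 141 142 140 139 146 158  38  28  45  52  47  48  48  47
140 136 140 140 137 140 140 137 138 139 141 141 144 140 144 156  50  24  37  49  44  48  46  47
130 139 140 142 139 143 140 141 138 141 140 141 141 143 143 155  82  22  32  46  39  46  42  37
107 134 140 140 139 143 142 138 140 140 141 141 142 146 145 152 103  37  23  43  33  33  36  44
170 137 138 141 144 143 141 141 143 140 140 143 14
[... 1169 characters left out ...]
 154  95  89  39  78 110 116
202 198 203 224  70  52 132 177  63  19 119  80  31  36  39  76 145  79  68 116  43  74 137 138
203 200 199 218 156 153 165 171  60  29  31  41  44  87  85  75  81  88  91 164  64  54 101 113
206 200 204 209 223 126 161 148  61  58  62  86  91  91 105  85 121 132 153  93  62  43  95 113
207 201 197 207 224  95 159  82  80  90 100 105 127 124 151 148 157 155 137 107  53  37  97 114
204 204 200 203 215 140 157 119 110 122 144 150 161 156 133 131 119 108 113 125  59  39  90 110
206 204 200 202 211 176 153 151 152 157 146 131 122 113 109 111 111 112 114 122  67  45  82 106
207 204 202 201 213 230 146 123 129 108 106 108 114 113 111 114 112 116 113 121  65  51  61 101
```

```bash
python3 -c "
from h import *
for t in ('t5','t8','top0'):
  d=np.load(t+'.npz')['d']; print(t)
  rng=[(r,c) for r in range(297,320) for c in (370,372,374,376)] if t!='top0' else [(r,c) for r in range(310,332) for c in (336,338,340,342)]
  last=None
  for r,c in rng:
    w=px2w('top',c,r,d[r,c]); q=w[:2]-C0; x,y,z=q@XD,q@YD,w[2]
    print('%s%d:%d x%.1f y%.1f z%.1f R%.1f pl%.1f'%('\n' if r!=last else ' | ',r,c,x*1e3,y*1e3,z*1e3,np.hypot(x,z-.076)*1e3,(z-x-.076)/2**.5*1e3),end=''); last=r
"
```

```text
t5

297:370 x-12.9 y-18.4 z126.5 R52.1 pl44.8 | 297:372 x-13.9 y-22.0 z127.5 R53.3 pl46.2 | 297:374 x-14.8 y-25.8 z127.3 R53.4 pl46.7 | 297:376 x-15.9 y-29.3 z128.7 R55.0 pl48.5
298:370 x-14.8 y-17.7 z128.9 R54.9 pl47.8 | 298:372 x-15.7 y-21.5 z127.6 R53.9 pl47.6 | 298:374 x-16.7 y-25.2 z127.8 R54.4 pl48.4 | 298:376 x-17.7 y-28.9 z127.7 R54.6 pl49.0
299:370 x-16.7 y-17.0 z131.1 R57.6 pl50.8 | 299:372 x-17.6 y-20.9 z128.9 R55.7 pl49.8 | 299:374 x-18.5 y-24.6 z128.4 R55.6 pl50.1 | 299:376 x-19.5 y-28.3 z129.2 R56.6 pl51.4
300:370 x-18.4 y-16.7 z128.4 R55.5 pl50.1 | 300:372 x-19.4 y-20.4 z129.2 R56.7 pl51.4 | 300:374 x-20.4 y-24.1 z128.7 R56.5 pl51.7 | 300:376 x-21.3 y-27.9 z127.6 R55.8 pl51.5
301:370 x-20.3 y-16.2 z129.2 R57.0 pl52.0 | 301:372 x-21.2 y-19.9 z128.3 R56.4 pl52.0 | 301:374 x-22.1 y-23.9 z124.9 R53.6 pl50.2 | 301:376 x-23.2 y-27.4 z128.0 R56.9 pl53.1
302:370 x-22.1 y-15.8 z127.7 R56.2 pl52.2 | 302:372 x-23.0 y-19.6 z126.6 R55.6 pl52.1 | 302:374 x-24.0 y-23.1 z128.0 R57.2 pl53.7 | 302:376 x-24.9 y-27.2 z123.2 R53.3 pl51.0
303:370 x-23.9 y-15.2 z129.3 R58.4 pl54.6 | 303:372 
[... 9891 characters left out ...]
342 x-54.5 y48.2 z98.8 R59.1 pl54.7
328:336 x-53.4 y60.1 z98.5 R58.0 pl53.7 | 328:338 x-54.3 y56.3 z101.9 R60.2 pl56.8 | 328:340 x-55.4 y52.5 z99.2 R60.0 pl55.6 | 328:342 x-56.4 y48.7 z97.9 R60.5 pl55.3
329:336 x-55.3 y60.7 z95.7 R58.7 pl53.0 | 329:338 x-56.3 y56.9 z97.3 R60.2 pl54.9 | 329:340 x-57.3 y53.1 z94.4 R60.2 pl53.6 | 329:342 x-58.3 y49.3 z93.7 R61.0 pl53.8
330:336 x-57.2 y61.2 z95.5 R60.4 pl54.3 | 330:338 x-58.2 y57.3 z97.0 R61.8 pl56.0 | 330:340 x-59.2 y53.6 z92.3 R61.4 pl53.4 | 330:342 x-60.2 y49.8 z92.1 R62.4 pl54.0
331:336 x-59.1 y61.7 z92.8 R61.5 pl53.7 | 331:338 x-60.1 y57.9 z92.4 R62.3 pl54.1 | 331:340 x-61.1 y54.1 z92.4 R63.3 pl54.8 | 331:342 x-62.1 y50.3 z91.1 R63.9 pl54.6
```

```bash
cat >> h.py <<'E'
def digpt(b,y,r=.0498):
    a=np.radians(45+b); return proj('top',c2w(-r*np.sin(a),y,.076+r*np.cos(a)))
E
python3 -c "
from h import *
z=lambda u:((u-[363,295])).round(2).tolist()
for y in (-.0075,-.010,-.0225,-.033,-.036): print('idx',y,z(proj('top',c2w(-.0382,y,.076+.0382))))
for b in (-12.6,0,12.6): print(b,z(digpt(b,-.022)))
"
```

```text
idx -0.0075 [4.66, 16.48]
idx -0.01 [5.9, 16.15]
idx -0.0225 [12.13, 14.5]
idx -0.033 [17.36, 13.12]
idx -0.036 [18.85, 12.73]
-12.6 [10.43, 8.7]
0 [11.35, 13.1]
12.6 [11.97, 16.62]
```

Call:
step_arm([
  {"x": 0.001, "y": 0.04, "z": 0, "ax": 0, "ay": 0, "az": -0.4, "claw": 0.036},
  {"x": 0, "y": 0.04, "z": 0.0, "ax": 0, "ay": 0, "az": 0, "claw": 0.036},
  {"x": 0, "y": 0.04, "z": 0.0, "ax": 0, "ay": 0, "az": 0, "claw": 0.036},
  {"x": 0, "y": 0.035, "z": 0, "ax": 0, "ay": 0, "az": 0, "claw": 0.036},
  {"x": 0, "y": 0, "z": 0.02, "ax": 0, "ay": 0, "az": 0, "claw": 0.036},
])

```text
time_s: 9.57
ee_pos: [0.4975, -0.3734, 0.2217]
eef_rot: [3.134, -0.008, 0.279]
force: [-1.0, -0.4, 0.0]
grip_width: 0.0358
```

```bash
python3 -c "
from h import *
go(.02,-.045,.134)
"
```

```text
at [ 0.0252 -0.0429  0.2217] shift [-0.0059  0.0014  0.0877] turn [ 0.46 -0.44  0.36]
```

Call:
step_arm([
  {"x": -0.005, "y": 0.002, "z": 0.035, "ax": 0.4, "ay": -0.4, "az": 0.3, "claw": 0.036},
  {"x": 0, "y": 0, "z": 0.035, "ax": 0, "ay": 0, "az": 0, "claw": 0.036},
  {"x": 0, "y": 0, "z": 0.01, "ax": 0, "ay": 0, "az": 0, "claw": 0.036},
  {"x": 0, "y": 0, "z": 0.002, "ax": 0, "ay": 0, "az": 0, "claw": 0.03},
])

```text
time_s: 9.9
ee_pos: [0.4902, -0.3839, 0.1319]
eef_rot: [-3.138, 0.003, 0.266]
force: [-0.3, -0.4, 0.4]
grip_width: 0.0323
```

```bash
python3 -c "
from h import *
go(.02,-.045,.133)
"
```

```text
at [ 0.0154 -0.051   0.1319] shift [ 0.0046 -0.006  -0.0011] turn [-0.19  0.2  -0.36]
```

Call:
step_arm([
  {"x": 0.004, "y": -0.006, "z": 0, "ax": 0, "ay": 0, "az": -0.3, "claw": 0.03},
  {"x": 0, "y": 0, "z": 0.001, "ax": 0, "ay": 0, "az": 0, "claw": 0.01},
  {"x": 0, "y": 0, "z": 0.001, "ax": 0, "ay": 0, "az": 0, "claw": 0.01},
  {"x": 0, "y": 0, "z": 0.0, "ax": 0, "ay": 0, "az": 0, "claw": 0.01},
])

```text
time_s: 10.23
ee_pos: [0.4933, -0.3779, 0.1336]
eef_rot: [-3.141, 0.002, 0.272]
force: [-1.6, -2.4, -14.7]
grip_width: 0.0153
```

```bash
python3 -c "
from h import *
print(ctrl.get_obs()['force']);go(-.02,-.045,.133)
"
```

```text
[ -1.62206325  -2.35250533 -14.74996243]
at [ 0.0199 -0.046   0.1336] shift [-0.0399 -0.001   0.0007] turn [-0.03  0.12 -0.04]
```

Call:
step_arm([
  {"x": -0.005, "y": -0.001, "z": 0.001, "ax": 0, "ay": 0, "az": 0, "claw": 0.01},
  {"x": -0.009, "y": 0, "z": 0, "ax": 0, "ay": 0, "az": 0, "claw": 0.01},
  {"x": -0.009, "y": 0, "z": 0, "ax": 0, "ay": 0, "az": 0, "claw": 0.01},
  {"x": -0.008, "y": 0, "z": 0.0, "ax": 0, "ay": 0, "az": 0, "claw": 0.01},
  {"x": 0, "y": 0, "z": 0.0, "ax": 0, "ay": 0, "az": 0, "claw": 0.01},
])

```text
time_s: 10.65
ee_pos: [0.4638, -0.3864, 0.1366]
eef_rot: [3.134, -0.004, 0.274]
force: [1.5, -2.5, -8.5]
grip_width: 0.0158
```

```bash
python3 -c "
from h import *
print(ctrl.get_obs()['force']);go(-.0145,-.045,.133)
"
```

```text
[ 1.50980863 -2.53134159 -8.54863388]
at [-0.0108 -0.0463  0.1366] shift [-0.0037 -0.0014  0.0036] turn [ 0.41 -0.23  0.09]
```

Call:
step_arm([
  {"x": -0.003, "y": 0, "z": 0.001, "ax": 0, "ay": 0, "az": 0, "claw": 0.01},
  {"x": 0, "y": 0, "z": 0.001, "ax": 0, "ay": 0, "az": 0, "claw": 0.01},
])

```text
time_s: 10.82
ee_pos: [0.4604, -0.3876, 0.1358]
eef_rot: [3.134, -0.005, 0.273]
force: [-3.3, 3.4, 8.8]
grip_width: 0.0162
```

Call:
step_arm([
  {"x": 0, "y": 0, "z": 0, "ax": 0, "ay": 0, "az": 0, "claw": 0.03},
  {"x": 0, "y": 0, "z": 0, "ax": 0, "ay": 0, "az": 0, "claw": 0.036},
  {"x": 0, "y": 0, "z": -0.035, "ax": 0, "ay": 0, "az": 0, "claw": 0.036},
  {"x": 0, "y": 0, "z": -0.04, "ax": 0, "ay": 0, "az": 0, "claw": 0.036},
  {"x": 0, "y": -0.01, "z": -0.03, "ax": 0, "ay": 0, "az": 0, "claw": 0.036},
])

```text
time_s: 11.23
ee_pos: [0.4549, -0.3765, 0.2378]
eef_rot: [-3.139, 0.003, 0.272]
force: [-0.3, 1.0, 0.0]
grip_width: 0.0357
```

Call:
step_arm([
  {"x": 0.01, "y": -0.04, "z": 0, "ax": 0, "ay": 0, "az": 0, "claw": 0.036},
  {"x": 0.01, "y": -0.04, "z": 0, "ax": 0, "ay": 0, "az": 0, "claw": 0.036},
  {"x": 0.01, "y": -0.04, "z": 0, "ax": 0, "ay": 0, "az": 0, "claw": 0.036},
  {"x": 0, "y": -0.04, "z": 0, "ax": 0, "ay": 0, "az": 0, "claw": 0.036},
])

```text
time_s: 11.57
ee_pos: [0.4416, -0.2147, 0.2447]
eef_rot: [3.134, -0.003, 0.265]
force: [1.2, 0.1, 0.1]
grip_width: 0.0358
```

```bash
python3 -c "
from h import *
go(0.02,-.045,.24)
look('t10')
t=np.load('t10.npz')['p'][302:316,366:383].mean(2).astype(int)
for i,r in enumerate(t): print(i+7,' '.join('%3d'%v for v in r))
"
```

```text
at [0.0141 0.1251 0.2447] shift [0.0071 0.17   0.006 ] turn [ 0.43 -0.17 -0.39]
7 132 137 133 124 111  99  96 100 118 118 126 127 149 141 161 124  32
8 107 114  91  98 104 115 120 122 144 137 150 170 175 146 120 166  41
9  96 114 116 124 128 150 156 170 172  76  56 201 196 194 116 172  50
10 117 141 150 164 160 176 172 197 205  74   3 181 192 190 115 170  54
11 127 154 178 184 190 189 184 187 194 103  16  89 189 189  89 174  74
12 111 150 180 183 182 184 183 179 186 127  23  79 190 187  78 155  67
13  60 146 167 182 180 178 175 178 179 194  40  36 187 180 117  81  40
14 132 143 155 180 175 175 170 171 174 187  36   5 165 174 164  86  65
15 201 125 151 177 171 168 168 165 169 175  78  67 133 169 104 124  82
16 226 117 133 162 163 165 163 161 162 167 135 167 167 157 149  94  89
17 222  72  51 123 163 164 159 159 160 161 143 139 140 142  78  68 117
18 216 154 154 161 159 158 148 142 137 138  75  41  39  77  93  92 164
19 210 224 129 160 139 138 100  69  32  41  59  80  84 124 131 150  91
20 204 224  93 160  80  59  49  71  92 130 124 151 151 158 156 136 107
```

View pics/t10d.png

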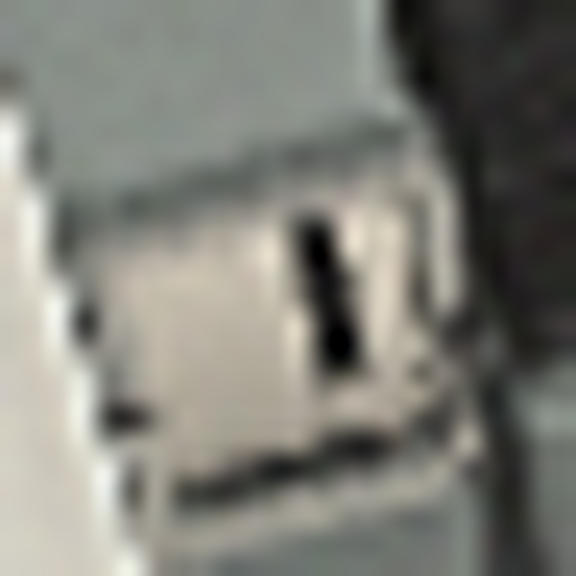

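Call:
step_arm([
  {"x": 0, "y": 0.04, "z": 0, "ax": 0.3, "ay": 0, "az": -0.4, "claw": 0.036},
  {"x": 0, "y": 0.04, "z": 0.0, "ax": 0, "ay": 0, "az": 0, "claw": 0.036},
  {"x": 0, "y": 0.04, "z": 0.0, "ax": 0, "ay": 0, "az": 0, "claw": 0.036},
  {"x": 0, "y": 0.038, "z": 0, "ax": 0, "ay": 0, "az": 0, "claw": 0.036},
  {"x": 0, "y": 0, "z": 0.02, "ax": 0, "ay": 0, "az": 0, "claw": 0.036},
])

```text
time_s: 12.08
ee_pos: [0.4873, -0.3705, 0.2322]
eef_rot: [3.13, -0.009, 0.284]
force: [0.5, 0.3, -0.2]
grip_width: 0.0361
```

```bash
python3 -c "
from h import *
go(.01,-.045,.135)
"
```

```text
at [ 0.0162 -0.0373  0.2322] shift [-0.0072  0.0064  0.0973] turn [ 0.68 -0.52  0.67]
```

Call:
step_arm([
  {"x": -0.004, "y": 0.006, "z": 0.035, "ax": 0.6, "ay": -0.5, "az": 0.6, "claw": 0.036},
  {"x": 0, "y": 0, "z": 0.03, "ax": 0, "ay": 0, "az": 0, "claw": 0.036},
  {"x": 0, "y": 0, "z": 0.01, "ax": 0, "ay": 0, "az": 0, "claw": 0.036},
  {"x": 0, "y": 0, "z": 0, "ax": 0, "ay": 0, "az": 0, "claw": 0.036},
])

```text
time_s: 12.42
ee_pos: [0.4845, -0.3826, 0.1509]
eef_rot: [-3.141, 0.002, 0.269]
force: [-0.2, 0.1, 0.7]
grip_width: 0.036
```

```bash
python3 -c "
from h import *
go(.01,-.045,.135)
"
```

```text
at [ 0.0103 -0.0482  0.1509] shift [-0.0002 -0.0032  0.0159] turn [-0.05  0.13 -0.18]
```

Call:
step_arm([
  {"x": 0, "y": -0.003, "z": 0.016, "ax": 0, "ay": 0, "az": -0.1, "claw": 0.03},
  {"x": 0, "y": 0, "z": 0.001, "ax": 0, "ay": 0, "az": 0, "claw": 0.02},
  {"x": 0, "y": 0, "z": 0.001, "ax": 0, "ay": 0, "az": 0, "claw": 0.01},
  {"x": 0, "y": 0, "z": 0, "ax": 0, "ay": 0, "az": 0, "claw": 0.01},
])

```text
time_s: 12.75
ee_pos: [0.4847, -0.3805, 0.1372]
eef_rot: [3.14, 0.001, 0.272]
force: [-2.0, 1.6, -14.6]
grip_width: 0.0156
```

```bash
python3 -c "
from h import *
print(ctrl.get_obs()['force']);go(.0045,-.045,.135)
"
```

```text
[ -1.99016704   1.55425365 -14.62980437]
at [ 0.0109 -0.0462  0.1372] shift [-0.0064 -0.0012  0.0022] turn [ 0.08  0.06 -0.04]
```

Call:
step_arm([
  {"x": -0.004, "y": 0, "z": 0.001, "ax": 0, "ay": 0, "az": 0, "claw": 0.01},
  {"x": -0.002, "y": 0, "z": 0.001, "ax": 0, "ay": 0, "az": 0, "claw": 0.01},
  {"x": 0, "y": 0, "z": 0.0, "ax": 0, "ay": 0, "az": 0, "claw": 0.01},
])

```text
time_s: 13.0
ee_pos: [0.4796, -0.3819, 0.1378]
eef_rot: [3.139, -0.002, 0.273]
force: [1.2, -1.0, -13.4]
grip_width: 0.0154
```

```bash
python3 -c "
from h import *
print(ctrl.get_obs()['force']);go(.0045,-.045,.135)
"
```

```text
[  1.19318884  -1.04342067 -13.36783048]
at [ 0.0057 -0.0462  0.1378] shift [-0.0012 -0.0012  0.0028] turn [ 0.16 -0.09  0.02]
```

Moved 5.2 mm (≈4.9°). Release and look.

Call:
step_arm([
  {"x": 0, "y": 0, "z": 0, "ax": 0, "ay": 0, "az": 0, "claw": 0.03},
  {"x": 0, "y": 0, "z": 0, "ax": 0, "ay": 0, "az": 0, "claw": 0.036},
  {"x": 0, "y": 0, "z": -0.035, "ax": 0, "ay": 0, "az": 0, "claw": 0.036},
  {"x": 0, "y": 0, "z": -0.04, "ax": 0, "ay": 0, "az": 0, "claw": 0.036},
  {"x": 0, "y": -0.01, "z": -0.03, "ax": 0, "ay": 0, "az": 0, "claw": 0.036},
])

```text
time_s: 13.42
ee_pos: [0.4747, -0.3725, 0.2416]
eef_rot: [-3.139, 0.004, 0.271]
force: [0.5, 0.6, -0.0]
grip_width: 0.0359
```

Call:
step_arm([
  {"x": 0.003, "y": -0.04, "z": 0, "ax": 0, "ay": 0, "az": 0, "claw": 0.036},
  {"x": 0, "y": -0.04, "z": 0, "ax": 0, "ay": 0, "az": 0, "claw": 0.036},
  {"x": 0, "y": -0.04, "z": 0, "ax": 0, "ay": 0, "az": 0, "claw": 0.036},
  {"x": 0, "y": -0.04, "z": 0, "ax": 0, "ay": 0, "az": 0, "claw": 0.036},
])

```text
time_s: 13.75
ee_pos: [0.4354, -0.2192, 0.2503]
eef_rot: [3.13, -0.005, 0.264]
force: [0.8, 0.3, -0.3]
grip_width: 0.0358
```

```bash
python3 -c "
from h import *
go(0.01,-.045,.24)
look('t11',3)
t=np.load('t11.npz')['p'][302:316,366:383].mean(2).astype(int)
for i,r in enumerate(t): print(i+7,' '.join('%3d'%v for v in r))
"
```

```text
at [0.0069 0.1224 0.2503] shift [0.0044 0.1672 0.0123] turn [ 0.69 -0.3  -0.46]
7 133 139 133 122 110 100  95 102 117 120 131 128 146 141 161 127  31
8 105 110  88  98 107 120 126 131 150 137 150 168 174 143 118 167  47
9  94 113 115 128 136 137 142 144 146  70  57 201 197 199 112 173  50
10 114 143 149 167 138  80  72  83  88  41   4 182 190 190 119 167  55
11 128 151 176 190  82 120 118 199 208 110  14  90 189 191  88 171  73
12 113 150 180 190 190 190 189 183 190 131  20  81 187 186  76 156  71
13  58 147 167 181 180 179 178 175 180 196  39  33 184 183 115  80  40
14 133 143 158 175 176 174 171 172 175 189  38   9 180 175 164  85  66
15 199 127 153 174 171 170 168 166 168 179  44   7 157 169 106 121  83
16 223 111 130 164 165 164 164 161 159 168  89  48  97 159 150  93  90
17 222  70  53 126 161 159 155 158 157 158 165 130 144 142  79  63 113
18 215 152 153 162 156 156 154 140 139 133 135 134  71  78  86  92 162
19 206 221 127 158 136 135 136  73  65  62  80  95  83 122 130 153  91
20 202 223  94 161  79  69  65  92  90 123 125 146 146 161 153 135 107
```

View pics/t11d.png

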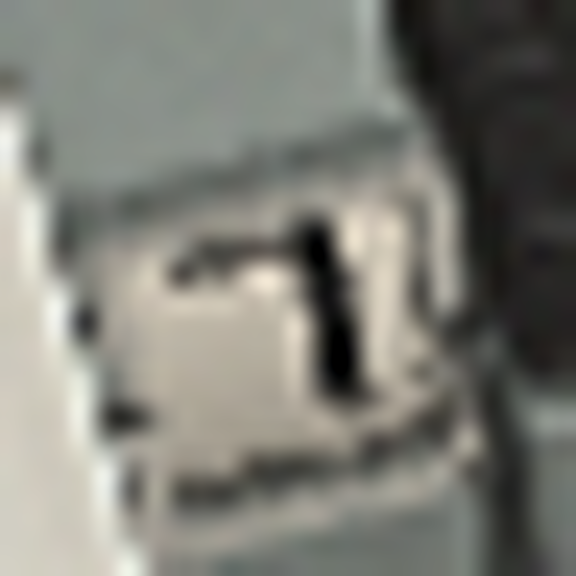

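```bash
python3 -c "
from h import *
z=lambda u:((u-[363,295])).round(2).tolist()
P=lambda s,y,r=.054: proj('top',c2w((-r+s)/2**.5,y,.076+(r+s)/2**.5))
for y in (-.012,-.022,-.032): print(y,'top lip',z(P(.015,y)),'bot lip',z(P(-.015,y)))
for y in (-.012,-.022,-.026,-.032):
  print(y,[(b,z(digpt(b,y))) for b in (-12.66,-8.6,0,12.66)])
t=np.mean([np.load(f't{k}.npz')['p'][298:322,366:386].mean(2) for k in (11,)],0)
for c in range(4,16): print(c+3,t[:,c].astype(int))
"
```

```text
-0.012 top lip [5.77, 10.35] bot lip [8.01, 21.29]
-0.022 top lip [10.8, 9.03] bot lip [12.94, 19.99]
-0.032 top lip [15.83, 7.7] bot lip [17.87, 18.68]
-0.012 [(-12.66, [5.43, 9.99]), (-8.6, [5.77, 11.5]), (0, [6.39, 14.42]), (12.66, [7.06, 17.94])]
-0.022 [(-12.66, [10.42, 8.68]), (-8.6, [10.75, 10.18]), (0, [11.35, 13.1]), (12.66, [11.98, 16.64])]
-0.026 [(-12.66, [12.42, 8.15]), (-8.6, [12.74, 9.65]), (0, [13.34, 12.58]), (12.66, [13.94, 16.12])]
-0.032 [(-12.66, [15.41, 7.36]), (-8.6, [15.73, 8.87]), (0, [16.31, 11.79]), (12.66, [16.89, 15.34])]
7 [139 137 142 137 110 107 136 138  82 190 180 176 171 165 161 156 136  79
 117 148 127 103 114 114]
8 [137 140 143 135 100 120 137  80 120 190 179 174 170 164 159 156 135  69
 112 152 127 109 112 111]
9 [139 141 143 135  95 126 142  72 118 189 178 171 168 164 155 154 136  65
 121 154 107 111 113 113]
10 [139 139 136 111 102 131 144  83 199 183 175 172 166 161 158 140  73  92
 141 142 109 110 112 112]
11 [138 141 137 112 117 150 146  88 208 190 180 175 168 159 157 139  65  90
 147 130 108 113 110 107]
12 [142 142 134  91 120 137  70  41 110 131 196 189 179 168 158 133  62 123
 159 120 115 113 113 113]
13 [142 142 124  98 131 150  57   4  14  20  39  38  44  89 165 135  80 125
 155 110 113 113 115 115]
14 [145 140 110 103 128 168 201 182  90  81  33   9   7  48 130 134  95 146
 130 109 113 112 112 113]
15 [153 140  99 113 146 174 197 190 189 187 184 180 157  97 144  71  83 146
 128 107 111 113 114 113]
16 [105 150 101 120 141 143 199 190 191 186 183 175 169 159 142  78 122 161
 118 108 109 111 110 112]
17 [ 35  77 112 140 161 118 112 119  88  76 115 164 106 150  79  86 130 153
 109 110 112 110 111 111]
18 [ 27  34  47  74 127 167 173 167 171 156  80  85 121  93  63  92 153 135
 113 115 115 116 113 114]
```

Call:
step_arm([
  {"x": -0.003, "y": 0.035, "z": 0.0, "ax": 0.6, "ay": -0.3, "az": -0.4, "claw": 0.04},
  {"x": -0.003, "y": 0.035, "z": 0.01, "ax": 0, "ay": 0, "az": 0, "claw": 0.04},
  {"x": 0, "y": 0.018, "z": 0.01, "ax": 0, "ay": 0, "az": 0, "claw": 0.04},
  {"x": 0, "y": 0, "z": 0.01, "ax": 0, "ay": 0, "az": 0, "claw": 0.04},
])

```text
time_s: 14.23
ee_pos: [0.4564, -0.312, 0.2254]
eef_rot: [3.131, -0.006, 0.277]
force: [-0.2, -0.4, 0.4]
grip_width: 0.04
```

```bash
python3 -c "
from h import *
go(0,.026,.162)"
```

```text
at [0.0021 0.0273 0.2254] shift [-0.0025  0.0007  0.0634] turn [ 0.6  -0.34  0.27]
```

Call:
step_arm([
  {"x": -0.002, "y": 0, "z": 0.025, "ax": 0.5, "ay": -0.3, "az": 0.2, "claw": 0.04},
  {"x": 0, "y": 0, "z": 0.008, "ax": 0, "ay": 0, "az": 0, "claw": 0.04},
])

```text
time_s: 14.4
ee_pos: [0.4546, -0.3156, 0.1906]
eef_rot: [3.139, -0.001, 0.27]
force: [0.3, 0.9, -1.0]
grip_width: 0.0402
```

```bash
python3 -c "
from h import *
go(0,.026,.162)"
```

```text
at [-0.0006  0.0243  0.1906] shift [ 0.0005 -0.0017  0.0286] turn [ 0.14 -0.03 -0.12]
```

Call:
step_arm([
  {"x": 0, "y": -0.003, "z": 0.025, "ax": 0.1, "ay": 0, "az": -0.1, "claw": 0.035},
  {"x": 0, "y": 0, "z": 0.003, "ax": 0, "ay": 0, "az": 0, "claw": 0.02},
  {"x": 0, "y": 0, "z": 0.001, "ax": 0, "ay": 0, "az": 0, "claw": 0.005},
  {"x": 0, "y": 0, "z": 0, "ax": 0, "ay": 0, "az": 0, "claw": 0.005},
], grip_force=15)

```text
time_s: 14.73
ee_pos: [0.4538, -0.3137, 0.1609]
eef_rot: [3.141, 0.0, 0.271]
force: [-0.6, 0.4, -0.4]
grip_width: 0.0187
```

```bash
python3 -c "
from h import *
print(ctrl.get_obs()['force']);go(0,-.046,.162)"
```

```text
[-0.60059778  0.40729187 -0.44865853]
at [-0.0008  0.0264  0.1609] shift [ 0.0009  0.0724 -0.001 ] turn [ 0.03  0.01 -0.08]
```

Call:
step_arm([
  {"x": 0, "y": 0, "z": 0, "ax": 0, "ay": 0, "az": 0, "claw": 0.005},
  {"x": 0, "y": 0, "z": 0, "ax": 0, "ay": 0, "az": 0, "claw": 0.005},
  {"x": 0, "y": 0.008, "z": 0, "ax": 0, "ay": 0, "az": 0, "claw": 0.005},
  {"x": 0, "y": 0.012, "z": 0, "ax": 0, "ay": 0, "az": 0, "claw": 0.005},
  {"x": 0, "y": 0.012, "z": 0, "ax": 0, "ay": 0, "az": 0, "claw": 0.005},
])

```text
time_s: 15.15
ee_pos: [0.4629, -0.3439, 0.1623]
eef_rot: [-3.14, 0.001, 0.274]
force: [0.9, 2.0, -8.8]
grip_width: 0.0117
```

```bash
python3 -c "
from h import *
print(ctrl.get_obs()['force']);go(0,-.046,.162)"
```

```text
[ 0.94938695  1.97119095 -8.83900517]
at [-0.0002 -0.0051  0.1623] shift [0.0002 0.0409 0.0002] turn [-0.07  0.04  0.1 ]
```

Call:
step_arm([
  {"x": 0, "y": 0.012, "z": 0, "ax": 0, "ay": 0, "az": 0, "claw": 0.005},
  {"x": 0, "y": 0.012, "z": 0, "ax": 0, "ay": 0, "az": 0, "claw": 0.005},
  {"x": 0, "y": 0.006, "z": 0, "ax": 0, "ay": 0, "az": 0, "claw": 0.005},
  {"x": 0, "y": 0.002, "z": 0, "ax": 0, "ay": 0, "az": 0, "claw": 0.005},
])

```text
time_s: 15.48
ee_pos: [0.4726, -0.3774, 0.1623]
eef_rot: [-3.137, 0.0, 0.274]
force: [0.9, 1.0, -6.0]
grip_width: 0.0117
```

```bash
python3 -c "
from h import *
print(ctrl.get_obs()['force']);go(0,-.046,.162)"
```

```text
[ 0.86972401  0.98757678 -6.01562901]
at [ 1.000e-04 -3.990e-02  1.623e-01] shift [-0.0001  0.0061  0.0003] turn [-0.24  0.02  0.12]
```

Call:
step_arm([
  {"x": 0, "y": 0.004, "z": 0, "ax": 0, "ay": 0, "az": 0, "claw": 0.005},
  {"x": 0, "y": 0.003, "z": 0, "ax": 0, "ay": 0, "az": 0, "claw": 0.005},
  {"x": 0, "y": 0.002, "z": 0, "ax": 0, "ay": 0, "az": 0, "claw": 0.005},
])

```text
time_s: 15.73
ee_pos: [0.4745, -0.3837, 0.1622]
eef_rot: [-3.13, 0.002, 0.275]
force: [-8.7, 24.4, 3.3]
grip_width: 0.0119
```

```bash
python3 -c "
from h import *
print(ctrl.get_obs()['force']);go(0,-.046,.162)"
```

```text
[-8.73488204 24.42303066  3.26928039]
at [ 0.0003 -0.0466  0.1622] shift [-0.0003 -0.0006  0.0002] turn [-0.67  0.11  0.17]
```

Call:
step_arm([
  {"x": 0, "y": 0, "z": 0, "ax": 0, "ay": 0, "az": 0, "claw": 0.03},
  {"x": 0, "y": 0, "z": 0, "ax": 0, "ay": 0, "az": 0, "claw": 0.04},
  {"x": 0, "y": 0, "z": -0.025, "ax": 0, "ay": 0, "az": 0, "claw": 0.04},
  {"x": 0, "y": 0, "z": -0.04, "ax": 0, "ay": 0, "az": 0, "claw": 0.04},
  {"x": 0, "y": 0, "z": -0.03, "ax": 0, "ay": 0, "az": 0, "claw": 0.04},
])

```text
time_s: 16.15
ee_pos: [0.474, -0.3836, 0.2576]
eef_rot: [-3.125, 0.005, 0.276]
force: [-0.3, -0.2, 1.4]
grip_width: 0.0393
```

Call:
step_arm([
  {"x": 0, "y": -0.04, "z": 0, "ax": 0, "ay": 0, "az": 0, "claw": 0.04},
  {"x": 0, "y": -0.04, "z": 0, "ax": 0, "ay": 0, "az": 0, "claw": 0.04},
  {"x": 0, "y": -0.04, "z": 0, "ax": 0, "ay": 0, "az": 0, "claw": 0.04},
  {"x": 0, "y": -0.04, "z": 0, "ax": 0, "ay": 0, "az": 0, "claw": 0.04},
  {"x": 0, "y": -0.04, "z": 0, "ax": 0, "ay": 0, "az": 0, "claw": 0.04},
])

```text
time_s: 16.57
ee_pos: [0.4212, -0.1935, 0.2708]
eef_rot: [3.135, -0.009, 0.268]
force: [0.6, 1.1, 0.8]
grip_width: 0.0398
```

Call:
step_arm([
  {"x": 0, "y": -0.03, "z": 0, "ax": 0, "ay": 0, "az": 0, "claw": 0.04},
  {"x": 0, "y": 0, "z": 0, "ax": 0, "ay": 0, "az": 0, "claw": 0.04},
])

```text
time_s: 16.73
ee_pos: [0.4117, -0.1593, 0.2734]
eef_rot: [3.131, -0.014, 0.271]
force: [-0.3, -0.4, -0.1]
grip_width: 0.0405
```

```bash
python3 -c "
from h import *
look('t12',2)
p=np.load('t12.npz')['p'];crop(p,260,235,170,110,4,'pics/t12.png')
p,d=shot('side','s12');crop(p,335,175,130,100,6,'pics/s12.png'); crop(p,405,215,50,75,8,'pics/s12w.png')
a=np.load('side0.npz')['p'][245:290,405:450].astype(int);print(np.abs(a-p[245:290,405:450]).mean(), np.abs(a-np.load('s12.npz')['p'][245:290,405:450]).max())
a=np.load('top0.npz')['p'];b=np.load('t12.npz')['p']
t=lambda q:q[308:332,330:350].mean(2).astype(int)
print(np.abs(t(a)-t(b)).mean(),np.abs(t(a)-t(b)).max())
"
```

```text
37.552592592592596 144
10.225 20
```

View pics/t12.png

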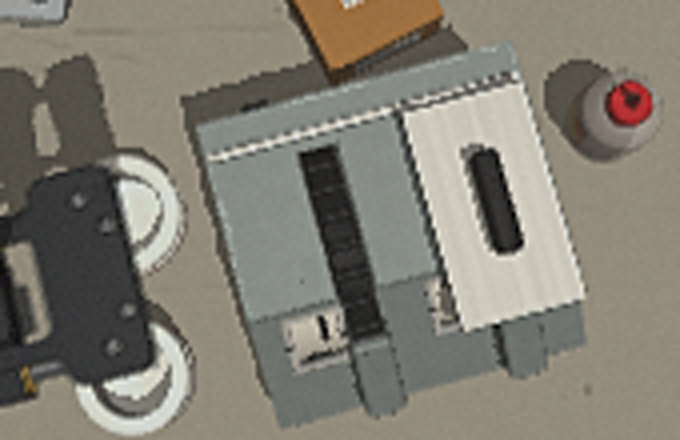

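View pics/s12.png

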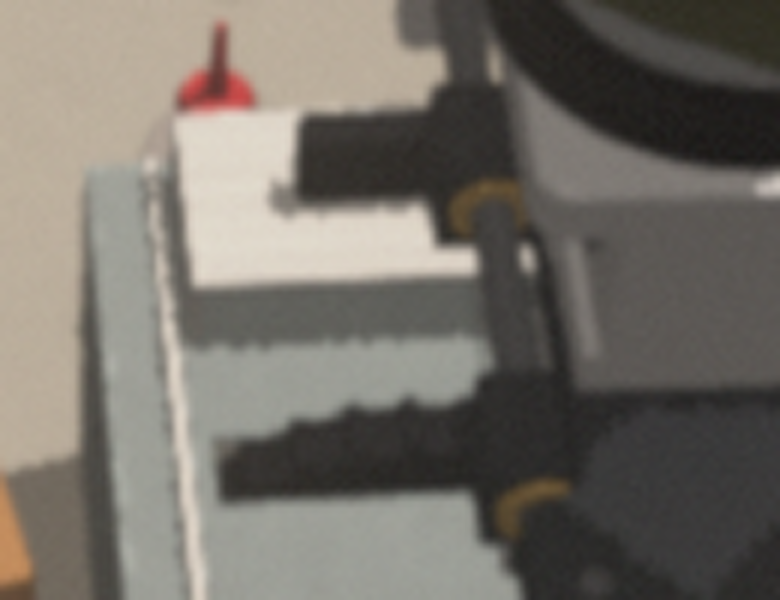

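Call:
step_arm([
  {"x": 0, "y": -0.041, "z": 0, "ax": 0, "ay": 0, "az": 0, "claw": 0.04},
  {"x": 0, "y": -0.041, "z": 0, "ax": 0, "ay": 0, "az": 0, "claw": 0.04},
  {"x": 0, "y": -0.041, "z": 0, "ax": 0, "ay": 0, "az": 0, "claw": 0.04},
  {"x": 0, "y": -0.041, "z": 0, "ax": 0, "ay": 0, "az": 0, "claw": 0.04},
  {"x": 0, "y": -0.041, "z": 0, "ax": 0, "ay": 0, "az": 0, "claw": 0.04},
])

```text
time_s: 17.3
ee_pos: [0.3611, 0.0307, 0.2699]
eef_rot: [3.13, -0.012, 0.252]
force: [0.7, -0.1, 0.4]
grip_width: 0.0403
```

Call:
step_arm([
  {"x": 0, "y": -0.03, "z": 0, "ax": 0, "ay": 0, "az": 0, "claw": 0.04},
  {"x": 0, "y": 0, "z": 0, "ax": 0, "ay": 0, "az": 0, "claw": 0.04},
])

```text
time_s: 17.47
ee_pos: [0.3533, 0.0637, 0.2702]
eef_rot: [3.13, -0.013, 0.253]
force: [0.3, -0.9, -0.3]
grip_width: 0.0403
```

```bash
python3 -c "
from h import *
p,d=shot('side','s13');cv2.imwrite('pics/s13.png',p[:,:,::-1]); crop(p,400,215,60,75,8,'pics/s13w.png')
z=lambda u:((u-[400,215])*8+3.5).round(0).tolist()
def dp(b,y,r=.0498):
    a=np.radians(45+b); return z(proj('side',c2w(-r*np.sin(a),y,.076+r*np.cos(a))))
for y in (-.014,-.022,-.028): print(y,[(b,dp(b,y)) for b in (-12.66,0,12.66)])
P=lambda s,y,r=.054: z(proj('side',c2w((-r+s)/2**.5,y,.076+(r+s)/2**.5)))
print([(y,P(.015,y),P(0,y),P(-.015,y)) for y in (-.010,-.034)])
"
```

```text
-0.014 [(-12.66, [129.0, 164.0]), (0, [168.0, 183.0]), (12.66, [198.0, 209.0])]
-0.022 [(-12.66, [124.0, 132.0]), (0, [163.0, 152.0]), (12.66, [192.0, 177.0])]
-0.028 [(-12.66, [120.0, 109.0]), (0, [159.0, 129.0]), (12.66, [188.0, 154.0])]
[(-0.01, [140.0, 158.0], [187.0, 189.0], [234.0, 220.0]), (-0.034, [124.0, 64.0], [171.0, 96.0], [218.0, 127.0])]
```

View pics/s13w.png

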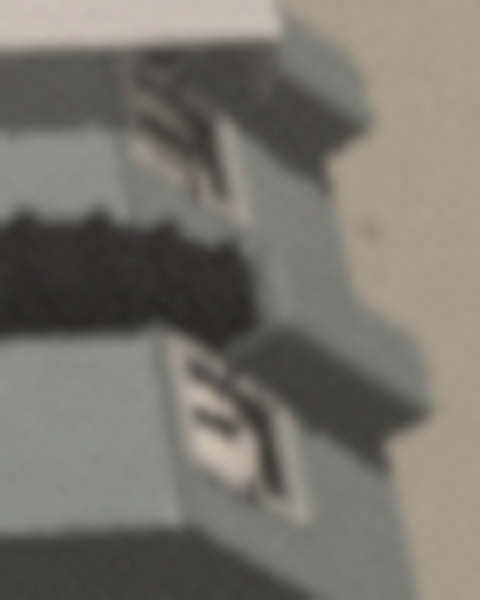

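View pics/s13.png

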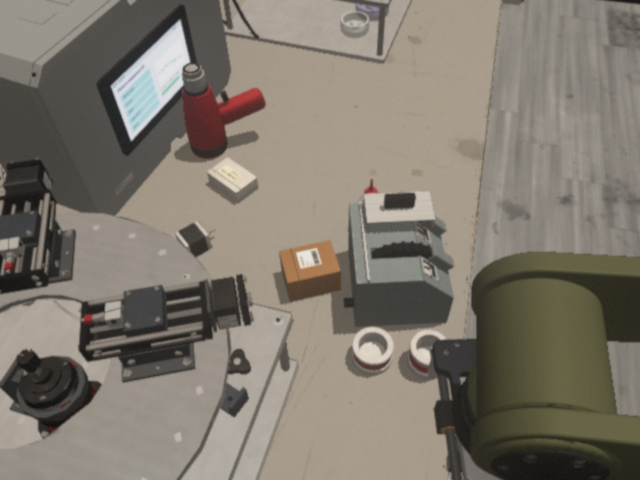

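```bash
python3 -c "
from h import *
for u,v in ((402,112),(520,82),(585,297),(465,330)):
    w=onz('top',260+(u-1.5)/4,235+(v-1.5)/4,.153); d=w[:2]-C0; print((d@XD).round(4),(d@YD).round(4))
from station import ticket
print(ticket.hand_in())
"
```

```text
0.0531 -0.0157
0.0526 -0.0732
-0.0515 -0.0746
-0.0521 -0.017
the job is handed in; nothing more can be done
None
```

The job is handed in at about 17.5 s on the robot's clock, with the guard back over the ones wheel and a 7 in its window. The gripper was clear of everything.

**What I did, in order**
- I gripped the guard's tab and slid it left to its stop. The guard had started about 10 mm short of fully right, so this first travel was only about 62 mm.
- I pinched the ones wheel by its sides and rolled it forward in three strokes, of roughly 49°, 31° and 5°, with a camera look after each.
- I slid the guard right to its stop, which I felt at about 26 N after the full 72 mm of travel.

**Last checks**
- **Guard:** after I let go, its corners in the top picture put its centre at about y = -45 mm, against a nominal -46 mm. That is within the error of the picture.
- **Ones digit:** the top camera clearly showed a 7 before the guard was slid back. By my measurement it stands 0 to 2° short of centre. The index strokes put it nearer 2° and the window's edges nearer 0°, and I left it there.
- **After the guard went back:** it hides most of the ones window, so I could not re-measure the digit. What shows in the side picture looks consistent with a 7.
- **Tens wheel:** its window looks the same as at the start in both cameras, apart from shadows.
- **Bystanders:** the box and bottle look where they were in the last pictures. So does the rear cup, and so does the part of the front cup that the gripper does not hide.

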